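# Close a pressure filter cell: yoke down, ball-lock pin through the fork

### The arm

A 6-joint arm with a two-finger parallel gripper is mounted at the origin on a cart in front of the work surface, level with it; the furniture and walls round the work are solid. World frame = base frame: x ahead of the robot, y to its left, z up, the work surface at z = 0. Lengths are in m, angles in rad, forces in N, time in s.
With the tool pointing down it reaches from about 0.325 to 0.875 m from the base axis. Payload 4.4 kg.
Tool frame: the origin (TCP) lies on the centre line of the jaws, within the pads' length; the fingertips stand 25 mm ahead of it and the grasp point (between the pads) lies 6 mm ahead of it; x points along the fingers, y is the direction in which the jaws open and shut, and the axes are right-handed (so a half turn about x gives the same grasp; the last joint's range is limited). The gripper opens to 85 mm and grips with 20 to 120 N. Pads are 22 mm wide; open, the fingers measure 114 mm over their backs; the gripper's body (76 mm by 85 mm) begins 54 mm behind the grasp point. The pads swing forward as they close: fully open they stand 13 mm farther back than shut.
Start: joints at [1.012, 0.207, 1.542, -0, 1.393, -0.15], TCP at [0.228, 0.528, 0.222] pointing down, gripper open.
Joint ranges: [-2.73, 2.73], [-0.86, 2.22], [0.23, 2.46], [-1.11, 4.25], [0.08, 2.63], [-2.82, 2.82]. Speed limits (rad/s): [2.79, 2.79, 3.14, 3.14, 3.14, 3.14].

### API

Orientations are given as a rotation vector (axis times angle).
In Python, from plant import telemetry, eyes, workorder gives the robot as it stands.
- The arm moves only by the tool drive_tool, never from a script. Its argument "series" is one flat list of numbers, 7 for each row, row after row: the shift along the tool's x, y, z in m, then the turn, a rotation vector about the tool's x, y, z in rad, then the finger opening in m, from 0 to 0.0854. A call has 1 to 8 rows; each row shifts and turns the pose as measured when the row begins, along the tool's axes as they then stand; what a row does not reach is not made up. A row lasts 1/12 s, in which the tool goes at most 41.7 mm and 7.16 degrees, less where a joint would pass 70% of its speed; a pose out of reach is approached as far as the arm can. A call is refused whole if a number of a shift passes 0.0417 or a number of a turn 0.125, either way. A call with a gripper value outside its range is refused whole. The fingers move at their own pace and stop on an object; the grip force is fixed at half the most. Time passes only in rows, so rows that do not move let the fingers close. It gives the time, the measured TCP pose, the force and the opening at its end, in the units of the state.
- telemetry.read_state(): the state, without advancing time (a new reading comes with each control period).
- eyes.grab_frame(name): name is "side" or "top"; returns a dict with "color" (480x640x3 uint8, red, green, blue), "K" (3x3 intrinsics, pixels), "rvec" (rotation vector, rad) and "tvec" (3), from world to camera coordinates, as OpenCV has them. Camera axes: x right, y down, z forward; pixel columns grow to the right and rows downward; lengths in m; the calibration is good to about 2 mm. A picture is of the moment at which its call begins. There is no depth.
- workorder.close_job(): hands the job in, once; it reports no verdict.
The state is a dict: "time_s": time; "q": joint angles; "joint_vel": joint speeds; "joint_efforts": joint torques, N m; "ee_pos": TCP position; "eef_rot": TCP orientation; "contact_force": force on the tool from outside, world axes, zero at the start; "moment": the same for the moment, N m; "finger_gap": finger opening in m.
Only numpy, scipy, OpenCV 4.12 (cv2) and the standard library are available. Lean on these libraries where they do the work, as an engineer would, in place of code of your own. Each camera call takes 0.05 s, during which the arm holds its last target.

### The job

Close up the pressure filter cell before it is put under pressure: swing the yoke bar fully down over the lid so that its end lies in the fork, then take the ball-lock pin from its white rest, hold its red thumb button in, push the pin in from the robot's right through the fork and the bar until its collar is fully home, and let go so that the button springs out and the pin is locked. Press and push gently, feeling for the seat, because the cell and pin must not be forced, and leave the other things on the bench where they are.

Things in the scene. Friction and masses are not known exactly. Their poses are not given: they have to be found in the camera images.
- frame: Filter cell frame, fixed on the bench. Origin: centre of its underside; z up. Plate 215 (x) x 150 (y) mm, top at z 16; steel pot 84 mm across with lid, spigots on it up to z 100 at y +-26. At the -x end, near the robot, the grey fork, its foot reaching y -65 to 73 (below z 31); at the +x end two hinge lugs to z 114. More than 30 N on it or its bar by the robot is too much.
- fork_mouth (a point): Nominal mouth of the pin hole: on the hole axis, frame x -80, y -23.5, z 100 mm. The hole axis runs along the frame's y; the pin goes in towards +y. Hole 13.5 mm with 1.5 mm chamfer. Fork: near cheek 9 mm thick, gap 29, far cheek 18; 34 wide (x), top at z 115. It is bolted in slots: the real fork stands up to 9 mm off along y either way, differently each time, not measured: feel for the seat.
- hinge (a point): Nominal hinge axis of the yoke bar: frame x 75, y 0, z 100 mm, axis along the frame's y. The hinge pin sits in slotted bores, so bar and eye can stand up to 2.5 mm off along the frame's x either way; about 4 N shifts them and the pin's tapered nose draws the eye into line.
- yoke (a joint): Steel yoke bar, rad: 0 = fully down and level on a firm stop, its eye (9 mm thick, hole 13.5 mm, 155 mm from the hinge) between the cheeks in line with their holes; larger = swung up about the hinge, at most 1.35. Starts half open. Stiff hinge (0.3 N m): the bar stays where it is left. Bar 16 mm high, 20 wide, 9 wide from 122 mm out; black tab at 168 to 190 mm out; brass nut 9 mm above it at 71 mm.
- yoke_end (a point): Point on the bar's upper surface, on its centre line, 105 mm out from the hinge axis and 8 mm above the bar's centre line: a good place to press. Its z axis is the normal of that surface, its x axis points along the bar to the hinge.
- pin: Ball-lock pin, 135 mm, 0.2 kg, lying level in the rest. Origin on its axis at the seating face of its collar; x runs to the nose. Shank 12 mm in diameter, x 0 to 62; collar 22 mm, x -4 to 0; bare neck 12 mm, x -38 to -4 (room for a finger). Two locking balls at x 57.5 to 62.5 stand out 2.5 mm to either side and go in only with the button; out, they cannot enter a hole.
- pin_collar: Steel seating collar of the pin, 22 mm across, 4 mm thick; origin and axes as the pin's (centre of its front face, which comes to lie on the fork's near cheek). Pressing it on the fork with more than 30 N, or more than 60 N in all between pin and frame (jammed askew), is too much.
- pin_nose (a point): End of the pin's tapered nose, at x 73 in the pin's frame; the taper starts at x 62 (12 mm across) and ends 4.6 mm across.
- pin_grip (a point): On the pin's axis at x -47, between the front of the blue finger disc (45 mm across, x -45 to -38) and the red thumb button (disc 35 mm across, outer face at x -62 when out, -56 when in). Squeezing along the pin from the front of the blue disc to the back of the button (24 mm, 18 mm with it in), from above with the fingertips just above the neck, holds the pin and the button in at once.
- pin_button (a joint): Travel of the thumb button, m: 0 = out, 0.006 = fully in; spring 4 N at the start, 10 N fully in. With the collar on the fork the balls lie 1.5 mm past its far face and spring out when the button is let go. More than 1.5 mm short of that, they stick in the hole and the button stays in: not locked.
- rest: White rest for the pin, fixed: foot 80 x 50 x 12 mm and two U-shaped saddles (28 mm wide, walls to z 47) under the pin's neck and shank. Origin on the bench below the pin's collar; x along the pin to its nose, which looks to the robot's left. The pin's axis lies at z 45 and the pin can slide some mm along it.
- clamp_ring: Bystander: loose steel tri-clamp ring, 56 x 79 x 17 mm, origin under its middle.
- end_cap: Bystander: loose steel blanking cap, 50 mm across, 6 mm high, origin under its middle.
- beaker: Bystander: small clear beaker, 46 x 50 x 58 mm, origin under its middle.
- spanner: Bystander: open-ended spanner, 153 mm long, flat on the bench, origin under its middle.
- cap: Bystander: blue screw cap, 50 mm across, 30 mm high, origin under its middle.
- marker: Bystander: white and blue marker pen, 138 mm long, lying, origin under its middle.
- tape: Bystander: yellow roll of tape, 59 mm across, 19 mm high, lying flat, origin under its middle.

How it is judged:
On the way, in this order (a step that is already met when the one before it is completed fails the run):
1. the yoke bar is fully down (value of joint yoke below 0.03 rad), for 0.2 s.
2. the pin is home through fork and bar with its button held in (y of pin in the frame of frame between -0.0345 and -0.0135 m and x of pin in the frame of frame between -0.083 and -0.077 m and z of pin in the frame of frame between 0.097 and 0.103 m and angle between the x axis of pin and the y axis of frame, either way round below 0.07 rad and value of joint yoke below 0.035 rad and value of joint pin_button above 0.0045 m), for 0.1 s.
At the end, for the whole second after the job is handed in: Yoke bar down (0.035 rad); pin through fork and bar from the frame's -y side, on the hole line within 3 mm per axis and 0.07 rad, its origin between y = -34.5 and -13.5 mm in the frame; its button out within 1 mm (so the balls have locked behind the fork); pin at rest (y of pin in the frame of frame between -0.0345 and -0.0135 m and x of pin in the frame of frame between -0.083 and -0.077 m and z of pin in the frame of frame between 0.097 and 0.103 m and angle between the x axis of pin and the y axis of frame, either way round below 0.07 rad and value of joint yoke below 0.035 rad and value of joint pin_button below 0.001 m and linear speed of pin below 0.02 m/s); the robot touches nothing.
It fails at once if the pin's collar was pressed on the fork with more than 30 N (contact force between pin_collar and frame above 30 N).
It fails at once if the pin was jammed in the frame with more than 60 N (contact force between pin and frame above 60 N).
It fails at once if the frame or its bar was pressed by the robot with more than 30 N (contact force between any of the fingers, the arm and frame above 30 N).
It fails at once if the pin was dropped on the bench (height (world z) of pin below 0.03 m).
It fails at once if a bystander was moved by more than 2 cm (distance of any of end_cap, spanner, cap, marker from where it was at the start of the episode above 0.02 m).
It also fails if it takes over 64 s, if anything falls off the work surface, if the arm or the gripper's body presses on something with over 40 N, if the wrist force passes 120 N, or if a joint passes its speed limit or range.

## Working session

There is one attempt and no reset: what is moved stays moved. The work goes in short steps, Python scripts to look and compute and a tool call to move; the robot and the scene stay as the last step left them, time stands still between calls to the robot, and variables do not carry over. Pictures are saved under pics/ and viewed, and the job is handed in when it is done.

Besides the shell and the picture viewer there is one more tool, called in YAML: its name, and indented under it one key for each argument. drive_tool: Moves the arm, as the interface text tells. Its arguments: {"type":"object","properties":{"series":{"type":"array"}},"required":["series"]}

```bash
ls; mkdir -p pics; python3 - <<'E'
from plant import telemetry, eyes
import cv2,numpy as np
print(telemetry.read_state())
for n in ("side","top"):
    f=eyes.grab_frame(n); cv2.imwrite(f"pics/{n}0.png",f["color"][:,:,::-1]); np.savez(f"pics/{n}0.npz",**f)
    R=cv2.Rodrigues(np.array(f["rvec"]))[0]; print(n,f["K"],-R.T@np.array(f["tvec"]).ravel(),R)
E
```

```text
pics
{'time_s': 0.0, 'q': array([ 1.01249687e+00,  2.07389287e-01,  1.54298711e+00, -2.70999716e-05,
        1.39350027e+00, -1.50516081e-01]), 'joint_vel': array([-6.97576037e-05,  1.21792579e-03,  4.00658821e-04,  1.74678405e-03,
        8.57242055e-04,  3.57843405e-04]), 'joint_efforts': array([ 3.29577033e-04, -3.83030641e+01, -2.91593957e+01, -1.18002927e-04,
        1.04483811e-02, -2.09762055e-05]), 'ee_pos': array([0.22763363, 0.52716047, 0.2210275 ]), 'eef_rot': array([ 0.31820088,  1.54779494, -0.32159979]), 'contact_force': array([-0.1753455 , -0.53499911,  0.23203698]), 'moment': array([ 4.81190179e-02,  9.61928448e-05, -1.60581628e-03]), 'finger_gap': 0.08580985537718717}
side [[459.37923015   0.         307.57698487]
 [  0.         459.37923015 234.57721359]
 [  0.           0.           1.        ]] [ 0.32436005 -0.93424487  0.90735295] [[ 0.96375241 -0.26661301 -0.00993929]
 [-0.18534163 -0.6422457  -0.74375328]
 [ 0.19191083  0.71863618 -0.66838033]]
top [[433.19498568   0.         318.63981235]
 [  0.         433.19498568 237.31059698]
 [  0.           0.           1.        ]] [ 0.39575573 -0.07926757  1.29332577] [[-0.02739344 -0.99936963 -0.02258206]
 [-0.99072489  0.0301504  -0.1324958 ]
 [ 0.13309313  0.01874309 -0.99092629]]
```

```bash
python3 - <<'E'
import cv2
s=cv2.imread("pics/side0.png");t=cv2.imread("pics/top0.png")
cv2.imwrite("pics/c1.png",cv2.resize(t[195:300,255:435],None,fx=4.4,fy=4.4,interpolation=cv2.INTER_CUBIC))
cv2.imwrite("pics/c2.png",cv2.resize(s[170:275,230:370],None,fx=5.5,fy=5.5,interpolation=cv2.INTER_CUBIC))
cv2.imwrite("pics/c3.png",cv2.resize(s[270:350,300:400],None,fx=7,fy=7,interpolation=cv2.INTER_CUBIC))
E
cat > h.py <<'E'
import numpy as np,cv2
from scipy.optimize import least_squares
def load(n):
    d=np.load(f"pics/{n}.npz"); return dict(d)
def cam(f):
    R=cv2.Rodrigues(np.array(f["rvec"],float))[0]; t=np.array(f["tvec"],float).ravel(); return R,t,-R.T@t
def ray(f,uv):
    R,t,C=cam(f); d=R.T@np.linalg.inv(f["K"])@np.array([uv[0],uv[1],1.]); return C,d/np.linalg.norm(d)
def onz(f,uv,z):
    C,d=ray(f,uv); return C+d*(z-C[2])/d[2]
def tri(f,uv,g,uw):
    C,d=ray(f,uv);D,e=ray(g,uw)
    s=np.linalg.lstsq(np.stack([d,-e],1),D-C,rcond=None)[0]
    a=C+d*s[0];b=D+e*s[1]; return (a+b)/2,np.linalg.norm(a-b)
def proj(f,P):
    p,_=cv2.projectPoints(np.atleast_2d(np.array(P,float)),np.array(f["rvec"],float),np.array(f["tvec"],float),f["K"],None); return p[:,0]
E
python3 - <<'E'
from h import *
T=load("top0");S=load("side0")
t=lambda u:(np.array(u)+.5)/4.4+[255,195]-.5
s=lambda u:(np.array(u)+.5)/5.5+[230,170]-.5
ct=[onz(T,t(u),.016) for u in [(70,90),(287,78),(308,392),(85,405)]]
print(np.round(ct,4)); 
for i in range(4): print(np.linalg.norm(ct[i]-ct[(i+1)%4]))
for z in (0,.016):
  print([np.round(onz(S,s(u),z),4) for u in [(127,343),(188,543),(597,443)]])
for nm,f in(("top",T),("side",S)):
    hsv=cv2.cvtColor(f["color"],cv2.COLOR_RGB2HSV)
    for c,(lo,hi) in dict(red=((0,150,80),(8,255,255)),blue=((105,150,60),(125,255,255))).items():
        m=cv2.inRange(hsv,lo,hi)
        if c=="red": m|=cv2.inRange(hsv,(172,150,80),(180,255,255))
        n,l,st,ce=cv2.connectedComponentsWithStats(m)
        for i in range(1,n):
            if st[i,4]>20: print(nm,c,st[i],ce[i])
# other objs
cv2.imwrite("pics/c4.png",cv2.resize(S["color"][225:275,245:345,::-1],None,fx=8,fy=8,interpolation=cv2.INTER_NEAREST))
E
```

```text
[[ 0.6391  0.0876  0.016 ]
 [ 0.6427 -0.0608  0.016 ]
 [ 0.4296 -0.0689  0.016 ]
 [ 0.4251  0.0802  0.016 ]]
0.14837454567733696
0.2133059864190392
0.14914455278260655
0.21411935490243572
[array([0.4308, 0.098 , 0.    ]), array([ 0.4329, -0.0585, -0.    ]), array([ 0.6508, -0.0466,  0.    ])]
[array([0.429 , 0.0798, 0.016 ]), array([ 0.431, -0.074,  0.016]), array([ 0.645 , -0.0623,  0.016 ])]
top red [413 223   7  12  47] [416.36170213 228.46808511]
top blue [444 100  14   9  55] [449.6        103.94545455]
top blue [ 67 130  24  21 324] [ 78.02777778 139.35493827]
top blue [563 144   7   6  24] [566.33333333 146.45833333]
top blue [563 154   7   6  26] [565.96153846 157.07692308]
top blue [407 225   8  14  62] [410.75806452 231.46774194]
top blue [ 25 227  40  40 477] [ 47.43186583 249.43396226]
top blue [170 281  11  16  39] [173.43589744 289.46153846]
side red [230  47  13   4  43] [236.20930233  48.25581395]
side red [261  55  22  30 170] [268.61764706  69.49411765]
side red [300  68  35  21 411] [315.13625304  78.67153285]
side red [277  75  12  15 113] [283.88495575  82.26548673]
side red [344 320  13  13 106] [349.74528302 326.4245283 ]
side blue [325  78  13   6  58] [331.20689655  80.05172414]
side blue [325  83  13   8  27] [332.48148148  88.07407407]
side blue [241 113  14  14  91] [247.93406593 119.93406593]
side blue [375 154  18  10 132] [383.37878788 158.33333333]
side blue [380 164  12   9  32] [386.84375 169.21875]
side blue [230 172  15  10  56] [237.92857143 176.48214286]
side blue [498 268  14  18  85] [504.88235294 277.        ]
side blue [337 314  16  16 136] [344.24264706 320.65441176]
side blue [369 410  18  16  44] [378.34090909 417.45454545]
```

```bash
python3 - <<'E'
from h import *
T=load("top0");S=load("side0")
t=lambda u:(np.array(u)+.5)/4.4+[255,195]-.5
s=lambda u:(np.array(u)+.5)/8+[245,225]-.5
L=np.array([[.1075,.075,.016],[.1075,-.075,.016],[-.1075,-.075,.016],[-.1075,.075,.016]])
obsT=np.array([t(u) for u in [(70,90),(287,78),(308,392),(85,405)]])
obsS=np.array([s(u) for u in [(748,208),(152,325),(64,58)]])
def W(p,P):
    c,s_=np.cos(p[2]),np.sin(p[2]); P=np.atleast_2d(P)
    return np.c_[p[0]+c*P[:,0]-s_*P[:,1],p[1]+s_*P[:,0]+c*P[:,1],P[:,2]]
res={}
for nm in ("T","S","TS"):
    def f(p):
        r=[]
        if "T" in nm: r.append((proj(T,W(p,L))-obsT).ravel())
        if "S" in nm: r.append((proj(S,W(p,L[[1,2,3]]))-obsS).ravel())
        return np.concatenate(r)
    o=least_squares(f,[.535,.01,0]); print(nm,o.x,np.round(o.fun,2)); res[nm]=o.x
p=res["TS"]
# yoke tab / nut
im=cv2.resize(T["color"][210:290,265:335,::-1],None,fx=8,fy=8,interpolation=cv2.INTER_NEAREST)
q=proj(T,W(p,[[-.08,-.0235,.1],[-.08,.0325,.1],[.075,0,.1]]))
print(q)
cv2.imwrite("pics/c5.png",im[:600])
im=cv2.resize(S["color"][180:255,245:335,::-1],None,fx=8,fy=8,interpolation=cv2.INTER_NEAREST)
cv2.imwrite("pics/c6.png",im)
im=cv2.resize(T["color"][215:255,365:430,::-1],None,fx=12,fy=12,interpolation=cv2.INTER_NEAREST)
cv2.imwrite("pics/c7.png",im)
im=cv2.resize(S["color"][285:340,312:362,::-1],None,fx=10,fy=10,interpolation=cv2.INTER_NEAREST)
cv2.imwrite("pics/c8.png",im)
E
```

```text
T [0.53415218 0.00952591 0.03323314] [-0.17  0.    0.35 -0.46  0.05  0.12 -0.23  0.31]
S [0.5376116  0.01072021 0.01217425] [ 0.49 -0.33 -0.4   0.97 -0.09 -0.89]
TS [0.53550857 0.00993516 0.02752714] [-0.11 -0.59  0.41 -0.77 -0.3  -0.18 -0.59 -0.29  0.06 -0.47 -0.56  1.66
 -1.02 -0.15]
[[304.76232806 273.71737944]
 [284.46638402 274.8593707 ]
 [293.58518397 218.78300809]]
```

```bash
python3 - <<'E'
from h import *
T=load("top0");S=load("side0")
t5=lambda u:(np.array(u))/8+[265,210]-.5
s6=lambda u:(np.array(u))/8+[245,180]-.5
t7=lambda u:(np.array(u))/12+[365,215]-.5
s8=lambda u:(np.array(u))/10+[312,285]-.5
for nm,a,b in (("nose",(97,350),(55,60)),("blue",(553,200),(333,362)),("red",(618,172),(381,420)),):
    print(nm,onz(T,t7(a),.045),onz(S,s8(b),.045),tri(T,t7(a),S,s8(b)))
# fork tops z .115 in world then local
p=[.535,.0097,.030]
def loc(P):
    c,s=np.cos(p[2]),np.sin(p[2]); d=P[:2]-p[:2]; return np.round([c*d[0]+s*d[1],-s*d[0]+c*d[1]],4)
for u in [(185,473),(232,473),(235,570),(190,570),(314,465),(342,467),(345,570),(318,572)]:
    print("T",u,loc(onz(T,t5(u),.115)))
for u in [(97,285),(195,268),(204,292),(100,310),(120,378),(220,355),(228,375),(126,392)]:
    print("S",u,loc(onz(S,s6(u),.115)))
print("nut",tri(T,t5((226,183)),S,s6((468,165))),"tab",tri(T,t5((221,423)),S,s6((212,50))))
n=tri(T,t5((226,183)),S,s6((468,165)))[0]; print(loc(n))
n=tri(T,t5((221,423)),S,s6((212,50)))[0]; print(loc(n))
for nm,a in (("hinge?",(295,70)),("hl",(165,70))): print(nm,loc(onz(T,t5(a),.1)))
print("hingeS",loc(onz(S,s6((626,302)),.1)))
E
```

```text
nose [ 0.54011816 -0.21123717  0.045     ] [ 0.53919374 -0.21291535  0.045     ] (array([ 0.53999573, -0.21138098,  0.04315283]), np.float64(0.0006742670201308279))
blue [ 0.57327549 -0.32268737  0.045     ] [ 0.57524771 -0.31930251  0.045     ] (array([ 0.5734077 , -0.32205896,  0.0489027 ]), np.float64(0.0013789884882001676))
red [ 0.57962787 -0.33869985  0.045     ] [ 0.58048418 -0.33792267  0.045     ] (array([ 0.57983865, -0.33857085,  0.0459575 ]), np.float64(0.0007057905995516324))
T (185, 473) [-0.0638  0.022 ]
T (232, 473) [-0.0647  0.006 ]
T (235, 570) [-0.0976  0.0067]
T (190, 570) [-0.0967  0.0219]
T (314, 465) [-0.0636 -0.022 ]
T (342, 467) [-0.0649 -0.0315]
T (345, 570) [-0.0998 -0.0306]
T (318, 572) [-0.0999 -0.0214]
S (97, 285) [-0.0942  0.0252]
S (195, 268) [-0.0604  0.0239]
S (204, 292) [-0.0605  0.0105]
S (100, 310) [-0.0961  0.012 ]
S (120, 378) [-0.0974 -0.0242]
S (220, 355) [-0.0632 -0.023 ]
S (228, 375) [-0.0631 -0.0337]
S (126, 392) [-0.0971 -0.0317]
nut (array([0.56461928, 0.0106351 , 0.15520068]), np.float64(0.0013388826889710777)) tab (array([0.48035661, 0.00840463, 0.22087238]), np.float64(0.0026303704339321345))
[0.0296 0.    ]
[-0.0547  0.0003]
hinge? [ 0.0757 -0.0218]
hl [0.0785 0.0237]
hingeS [ 0.0795 -0.0213]
```

```bash
cat > g.py <<'E'
import sys,numpy as np
from scipy.spatial.transform import Rotation as R
from plant import telemetry
def down(yaw): # tool x down, tool y (jaw) horizontal at world yaw
    y=np.array([np.cos(yaw),np.sin(yaw),0]);x=np.array([0,0,-1.]);z=np.cross(x,y)
    return R.from_matrix(np.stack([x,y,z],1))
def to(P,yaw=None):
    s=telemetry.read_state(); C=R.from_rotvec(s["eef_rot"]); p=s["ee_pos"]
    d=C.inv().apply(np.array(P)-p); print("t",round(s["time_s"],2),"pos",np.round(p,4),"gap",round(s["finger_gap"],4),"F",np.round(s["contact_force"],1),"M",np.round(s["moment"],2))
    print("axes\n",np.round(C.as_matrix(),3))
    print("delta tool",np.round(d,4),"n>=",np.abs(d).max()/.0417)
    if yaw is not None:
        for k in (0,np.pi):
            r=(C.inv()*down(yaw+k)).as_rotvec(); print("turn",np.round(r,4),np.abs(r).max()/.125)
    print("q",np.round(s["q"],2))
if __name__=="__main__":
    a=list(map(float,sys.argv[1:])); to(a[:3],a[3] if len(a)>3 else None)
E
python3 g.py .42 .05 .26 1.6008; python3 g.py .537 .01 .26
```

```text
t 0.1 pos [0.2277 0.5272 0.2211] gap 0.0854 F [1.  0.1 0.7] M [-0.03  0.01  0.01]
axes
 [[-0.001  0.397  0.918]
 [-0.002  0.918 -0.397]
 [-1.    -0.002 -0.   ]]
delta tool [-0.0383 -0.3619  0.3658] n>= 8.77297157392975
turn [-0.4378 -0.0008  0.002 ] 3.502430929388531
turn [2.7038e+00 2.7000e-03 1.1000e-03] 21.630298173953697
q [ 1.01  0.21  1.54  0.    1.39 -0.15]
t 0.1 pos [0.2277 0.5272 0.2211] gap 0.0854 F [1.  0.1 0.7] M [-0.03  0.01  0.01]
axes
 [[-0.001  0.397  0.918]
 [-0.002  0.918 -0.397]
 [-1.    -0.002 -0.   ]]
delta tool [-0.0383 -0.3522  0.4891] n>= 11.729064888065585
q [ 1.01  0.21  1.54  0.    1.39 -0.15]
```

drive_tool:
  series: [-0.035, -0.035, 0.035, 0, 0, 0, 0, -0.035, -0.04, 0.04, 0, 0, 0, 0, 0, -0.04, 0.04, 0, 0, 0, 0, 0, -0.04, 0.04, 0, 0, 0, 0, 0, -0.04, 0.04, 0, 0, 0, 0, 0, -0.04, 0.04, 0, 0, 0, 0, 0, -0.04, 0.04, -0.1, 0, 0, 0, 0, -0.02, 0.03, -0.1, 0, 0, 0]

```text
time_s: 0.77
ee_pos: [0.3511, 0.2391, 0.2669]
eef_rot: [0.146, 1.573, -0.163]
contact_force: [-0.0, 1.0, 0.1]
finger_gap: -0.0001
```

```bash
python3 g.py .549 .0115 .25 1.6008
```

```text
t 0.77 pos [0.3511 0.2391 0.2669] gap -0.0001 F [-0.   1.   0.1] M [0.04 0.   0.03]
axes
 [[-0.008  0.195  0.981]
 [-0.01   0.981 -0.195]
 [-1.    -0.011 -0.006]]
delta tool [ 0.0175 -0.1844  0.2386] n>= 5.722217055900921
turn [-0.2265 -0.0075  0.0105] 1.8119513236336364
turn [2.915  0.0154 0.0109] 23.32031516456228
q [ 0.4  -0.15  1.82 -0.01  1.49 -0.98]
```

drive_tool:
  series: [-0.02, -0.04, 0, -0.1, 0, 0, 0, -0.01, -0.04, 0.005, -0.1, 0, 0, 0, 0, -0.04, 0.015, -0.06, 0, 0, 0, 0, -0.04, 0.025, 0, 0, 0, 0, 0, -0.04, 0.04, 0, 0, 0, 0, 0, -0.03, 0.04, 0, 0, 0, 0, 0, -0.02, 0.04, 0, 0, 0, 0, 0, 0, 0.04, 0, 0, 0, 0]

```text
time_s: 1.43
ee_pos: [0.5276, 0.0202, 0.292]
eef_rot: [-0.058, 1.582, 0.036]
contact_force: [0.4, -0.4, 1.8]
finger_gap: -0.0
```

```bash
python3 g.py .549 .0115 .23 1.6008
```

```text
t 1.43 pos [0.5276 0.0202 0.292 ] gap -0.0 F [ 0.4 -0.4  1.8] M [ 0.02 -0.02 -0.03]
axes
 [[-0.012 -0.059  0.998]
 [-0.014  0.998  0.059]
 [-1.    -0.014 -0.013]]
delta tool [ 0.0619 -0.0091  0.0217] n>= 1.4840557354438018
turn [ 0.0293 -0.0124  0.0139] 0.2347146469597903
turn [-3.1121 -0.0216 -0.0193] 24.896948543964534
q [-0.12  0.07  1.55 -0.02  1.53 -1.75]
```

drive_tool:
  series: [0, -0.01, 0.02, 0.03, -0.012, 0.014, 0, 0.03, 0, 0.003, 0, 0, 0, 0, 0.025, 0, 0, 0, 0, 0, 0, 0, 0, 0, 0, 0, 0, 0]

```text
time_s: 1.77
ee_pos: [0.5603, 0.0073, 0.2331]
eef_rot: [-0.017, 1.568, 0.018]
contact_force: [-0.2, -0.9, -1.2]
finger_gap: 0.0004
```

```bash
cat > look.py <<'E'
import sys,cv2,numpy as np
from plant import eyes
tag=sys.argv[1]; out=[]
for n,(x0,y0,w,h) in (("side",tuple(map(int,sys.argv[2:6]))),("top",tuple(map(int,sys.argv[6:10])))):
    f=eyes.grab_frame(n); np.savez(f"pics/{n}{tag}.npz",**f)
    c=f["color"][y0:y0+h,x0:x0+w,::-1]; out.append(cv2.resize(c,(400*1,int(400*h/w)),interpolation=cv2.INTER_NEAREST)); print(n,400/w)
H=max(o.shape[0] for o in out)
cv2.imwrite(f"pics/{tag}.png",np.hstack([cv2.copyMakeBorder(o,0,H-o.shape[0],0,0,cv2.BORDER_CONSTANT) for o in out]))
E
python3 look.py a 230 120 130 160 255 190 90 110; python3 g.py .549 .0115 .2 1.6008
```

```text
side 3.076923076923077
top 4.444444444444445
t 1.87 pos [0.5618 0.0075 0.2374] gap -0.0003 F [ 0.2  0.  -0.4] M [-0.    0.02  0.03]
axes
 [[ 0.009 -0.023  1.   ]
 [ 0.     1.     0.023]
 [-1.    -0.     0.009]]
delta tool [ 0.0373  0.0043 -0.013 ] n>= 0.893606185210335
turn [-0.007   0.0088  0.0001] 0.07058287036027697
turn [ 3.1345e+00  1.0000e-04 -1.3800e-02] 25.076376027907592
q [-0.14  0.16  1.56  0.    1.41 -1.74]
```

```bash
python3 - <<'E'
from h import *
S=load("sidea")
for d in (.020,.025,.030): print((proj(S,[[.5618,.0075,.2374-d]])[0]-[230,120])*3.077)
E
```

```text
[220.322673   190.49854519]
[220.43362072 195.38389221]
[220.54394537 200.241804  ]
```

drive_tool:
  series: [0.01, 0.003, -0.013, 0, 0.008, 0, 0, 0.01, 0, 0, 0, 0, 0, 0, 0.01, 0, 0, 0, 0, 0, 0, 0.008, 0, -0.002, 0, 0, 0, 0]

```text
time_s: 2.2
ee_pos: [0.5514, 0.0104, 0.2065]
eef_rot: [-0.021, 1.554, 0.018]
contact_force: [0.4, -0.3, -0.1]
finger_gap: -0.0001
```

```bash
python3 look.py b 260 110 80 100 255 190 90 110; python3 g.py .549 .0115 .2 1.6008; python3 - <<'E'
from h import *
from plant import telemetry
S=load("sideb"); p=telemetry.read_state()["ee_pos"]
for d in (0,.025): print((proj(S,[p-[0,0,d]])[0]-[260,110])*5)
E
```

```text
side 5.0
top 4.444444444444445
t 2.3 pos [0.55   0.0105 0.2051] gap 0.0002 F [-0.5  0.1  0.2] M [-0.08 -0.01 -0.02]
axes
 [[ 0.013 -0.024  1.   ]
 [-0.001  1.     0.024]
 [-1.    -0.002  0.013]]
delta tool [ 0.0051  0.001  -0.0011] n>= 0.12189442539832394
turn [-0.0056  0.0126  0.0018] 0.10052026774398672
turn [ 3.1359e+00  2.9000e-03 -1.9700e-02] 25.087528476065753
q [-0.14  0.16  1.63  0.    1.34 -1.73]
[185.03814537 379.48264835]
[186.24129425 418.19381676]
```

```bash
python3 - <<'E'
from h import *
S=load("side0"); T=load("top0")
p=np.array([.2277,.5272,.2211])
for f,o,k in ((S,(110,20),5),(T,(30,340),5)):
  for d in (-.1,0,.025): print((proj(f,[p-[0,0,d]])[0]-o)*k)
im=np.hstack([cv2.resize(S["color"][20:120,110:190,::-1],None,fx=5,fy=5,interpolation=0),cv2.resize(T["color"][340:440,30:110,::-1],None,fx=5,fy=5,interpolation=0)])
cv2.imwrite("pics/c9.png",im)
E
```

```text
[218.28798678 290.87416263]
[254.33347678 440.5683927 ]
[262.84529004 475.91731794]
[125.22858633 199.74348438]
[254.08526638 159.82546736]
[282.59197084 150.99448465]
```

drive_tool:
  series: [0.008, 0.001, -0.001, 0, 0.012, 0, 0, 0.008, 0, 0, 0, 0, 0, 0, 0.006, 0, 0, 0, 0, 0, 0, 0.004, 0, 0, 0, 0, 0, 0]

```text
time_s: 2.63
ee_pos: [0.5513, 0.0113, 0.1794]
eef_rot: [-0.021, 1.566, 0.017]
contact_force: [-0.1, 0.0, -0.3]
finger_gap: -0.0003
```

```bash
python3 g.py .549 .0115 .18 1.6008
```

```text
t 2.63 pos [0.5513 0.0113 0.1794] gap -0.0003 F [-0.1  0.  -0.3] M [ 0.03 -0.01  0.  ]
axes
 [[ 0.005 -0.025  1.   ]
 [-0.003  1.     0.025]
 [-1.    -0.003  0.005]]
delta tool [-0.0006  0.0002 -0.0022] n>= 0.053831217455511476
turn [-0.0054  0.0048  0.0027] 0.043178995790075274
turn [ 3.1362  0.0042 -0.0075] 25.089467656716064
q [-0.14  0.19  1.65 -0.    1.29 -1.73]
```

drive_tool:
  series: [0.004, 0, 0, 0, 0, 0, 0, 0.004, 0, 0, 0, 0, 0, 0, 0.004, 0, 0, 0, 0, 0, 0]

```text
time_s: 2.88
ee_pos: [0.5513, 0.0112, 0.1655]
eef_rot: [-0.021, 1.567, 0.017]
contact_force: [0.6, -1.4, -0.3]
finger_gap: 0.0002
```

```bash
python3 look.py c 260 110 80 100 255 190 90 110; python3 g.py .549 .0115 .18 1.6008
```

```text
side 5.0
top 4.444444444444445
t 2.98 pos [0.5506 0.0113 0.1649] gap -0.0003 F [ 0.2  0.8 -0.4] M [-0.01  0.04  0.03]
axes
 [[ 0.002 -0.024  1.   ]
 [-0.002  1.     0.024]
 [-1.    -0.002  0.002]]
delta tool [-0.0151  0.0002 -0.0015] n>= 0.3613484932933332
turn [-0.0055  0.002   0.0023] 0.04418467156079691
turn [ 3.1361  0.0036 -0.0032] 25.088527292784015
q [-0.14  0.21  1.66 -0.    1.27 -1.73]
```

drive_tool:
  series: [0, 0, -0.006, 0, 0, 0, 0, 0.004, 0, -0.003, 0, 0, 0, 0, 0.004, 0, -0.002, 0, 0, 0, 0, 0.004, 0, -0.002, 0, 0, 0, 0]

```text
time_s: 3.32
ee_pos: [0.5393, 0.0106, 0.1555]
eef_rot: [-0.022, 1.562, 0.017]
contact_force: [0.1, -0.1, 2.8]
finger_gap: -0.0003
```

```bash
python3 look.py d 260 110 80 100 255 190 90 110; python3 g.py .549 .0115 .18 1.6008|head -1
```

```text
side 5.0
top 4.444444444444445
t 3.42 pos [0.5385 0.0107 0.1545] gap -0.0002 F [-0.4  0.6  2.2] M [-0.03  0.01 -0.04]
```

drive_tool:
  series: [0.005, 0, -0.003, 0, 0, 0, 0, 0.005, 0, -0.003, 0, 0, 0, 0, 0.005, 0, -0.003, 0, 0, 0, 0, 0.005, 0, -0.003, 0, 0, 0, 0, 0.004, 0, -0.003, 0, 0, 0, 0]

```text
time_s: 3.83
ee_pos: [0.5251, 0.01, 0.1303]
eef_rot: [-0.022, 1.557, 0.016]
contact_force: [1.5, 0.0, 1.3]
finger_gap: -0.0003
```

```bash
python3 look.py e 240 140 80 100 255 190 90 110; python3 g.py .505 .0095 .11 1.6008
```

```text
side 5.0
top 4.444444444444445
t 3.93 pos [0.5235 0.0101 0.1294] gap 0.0 F [ 0.6 -0.6  0.5] M [ 0.04 -0.07 -0.02]
axes
 [[ 0.01  -0.024  1.   ]
 [-0.003  1.     0.024]
 [-1.    -0.003  0.01 ]]
delta tool [ 0.0193 -0.0001 -0.0187] n>= 0.4621762742264878
turn [-0.0055  0.0095  0.0033] 0.07596329169582695
turn [ 3.136   0.0052 -0.0149] 25.088135715563105
q [-0.14  0.19  1.77 -0.    1.18 -1.74]
```

drive_tool:
  series: [0.004, 0, -0.005, 0, 0, 0, 0, 0.004, 0, -0.004, 0, 0, 0, 0, 0.004, 0, -0.003, 0, 0, 0, 0, 0.003, 0, -0.002, 0, 0, 0, 0]

```text
time_s: 4.27
ee_pos: [0.5106, 0.0094, 0.1139]
eef_rot: [-0.022, 1.557, 0.016]
contact_force: [1.2, -0.4, 2.1]
finger_gap: 0.0001
```

drive_tool:
  series: [0.002, 0, -0.001, 0, 0, 0, 0, 0.002, 0, 0, 0, 0, 0, 0]

```text
time_s: 4.43
ee_pos: [0.5083, 0.0094, 0.1089]
eef_rot: [-0.022, 1.558, 0.016]
contact_force: [1.4, -0.2, 2.1]
finger_gap: -0.0002
```

drive_tool:
  series: [0.002, 0, 0, 0, 0, 0, 0]

```text
time_s: 4.52
ee_pos: [0.508, 0.0094, 0.1065]
eef_rot: [-0.022, 1.559, 0.016]
contact_force: [0.6, 1.2, 1.3]
finger_gap: 0.0005
```

drive_tool:
  series: [0.002, 0, 0, 0, 0, 0, 0]

```text
time_s: 4.6
ee_pos: [0.5077, 0.0094, 0.1042]
eef_rot: [-0.022, 1.56, 0.016]
contact_force: [0.6, -0.5, 1.3]
finger_gap: -0.0001
```

```bash
python3 look.py f 240 140 80 100 255 190 90 110; python3 g.py .505 .0095 .11 1.6008|head -1
```

```text
side 5.0
top 4.444444444444445
t 4.7 pos [0.5074 0.0095 0.1039] gap -0.0 F [ 0.3 -0.   0.6] M [ 0.   -0.04 -0.01]
```

drive_tool:
  series: [0.002, 0, 0, 0, 0, 0, 0]

```text
time_s: 4.78
ee_pos: [0.5073, 0.0094, 0.1019]
eef_rot: [-0.022, 1.561, 0.016]
contact_force: [0.2, 0.3, 1.0]
finger_gap: -0.0001
```

drive_tool:
  series: [0.002, 0, 0, 0, 0, 0, 0]

```text
time_s: 4.87
ee_pos: [0.5071, 0.0094, 0.0997]
eef_rot: [-0.022, 1.562, 0.016]
contact_force: [0.7, 0.0, 1.6]
finger_gap: 0.0003
```

drive_tool:
  series: [0.002, 0, 0, 0, 0, 0, 0]

```text
time_s: 4.95
ee_pos: [0.5069, 0.0094, 0.0975]
eef_rot: [-0.022, 1.562, 0.017]
contact_force: [-0.5, -0.2, 2.5]
finger_gap: -0.0001
```

drive_tool:
  series: [0.002, 0, 0, 0, 0, 0, 0]

```text
time_s: 5.03
ee_pos: [0.5069, 0.0094, 0.0957]
eef_rot: [-0.022, 1.563, 0.017]
contact_force: [-2.9, -0.1, 6.5]
finger_gap: 0.0
```

```bash
python3 look.py g 240 140 80 100 255 190 90 110; python3 g.py .505 .0095 .11 1.6008|head -1
```

```text
side 5.0
top 4.444444444444445
t 5.13 pos [0.5069 0.0094 0.0958] gap 0.0 F [-2.2 -0.3  6.7] M [-0.03  0.41 -0.03]
```

drive_tool:
  series: [0.002, 0, 0, 0, 0, 0, 0]

```text
time_s: 5.22
ee_pos: [0.5069, 0.0093, 0.0947]
eef_rot: [-0.023, 1.563, 0.017]
contact_force: [-4.3, -0.5, 9.9]
finger_gap: 0.0
```

drive_tool:
  series: [0.003, 0, 0, 0, 0, 0, 0]

```text
time_s: 5.3
ee_pos: [0.5071, 0.0092, 0.0929]
eef_rot: [-0.023, 1.563, 0.016]
contact_force: [-4.3, 0.2, 15.2]
finger_gap: 0.0001
```

```bash
python3 look.py h 240 140 80 100 255 190 90 110; python3 g.py .505 .0095 .11 1.6008|head -1
python3 - <<'E'
from h import *
S=load("sideh");f=S
p=[.535,.0097,.030]
def w(x,y,z):
    c,s=np.cos(p[2]),np.sin(p[2]); return [p[0]+c*x-s*y,p[1]+s*x+c*y,z]
im=cv2.resize(S["color"][190:260,240:330,::-1],None,fx=8,fy=8,interpolation=0)
for th,col in ((0,(0,0,255)),(.06,(0,255,0)),(.12,(255,0,0))):
    for y in (-.0045,.0045) :
        pts=[w(.075-r*np.cos(th)+.008*np.sin(th),y,.1+r*np.sin(th)+.008*np.cos(th)) for r in (.122,.168,.190)]
        q=((proj(S,pts)+.5-[240,190])*8).astype(int); cv2.polylines(im,[q.reshape(-1,1,2)],False,col,1)
# fork
for y in (-.0315,-.0225,.0065,.0245):
    q=((proj(S,[w(-.097,y,.115),w(-.063,y,.115)])+.5-[240,190])*8).astype(int); cv2.polylines(im,[q.reshape(-1,1,2)],False,(255,0,255),1)
cv2.imwrite("pics/h2.png",im)
E
```

```text
side 5.0
top 4.444444444444445
t 5.4 pos [0.5073 0.0092 0.0932] gap -0.0001 F [-4.7  0.2 12.9] M [0.05 0.75 0.  ]
```

```bash
python3 - <<'E'
from h import *
S=load("sideh");f=S
for d in (-.015,0,.015,.025):
  for y in (-.014,0): print(d,y,(proj(S,[[.5073,.0092+y,.0932-d]])[0]+.5-[240,190])*8)
E
```

```text
-0.015 -0.014 [355.840158   252.29643051]
-0.015 0 [346.36474679 226.67663161]
0 -0.014 [357.7969485  286.04051002]
0 0 [348.38143759 260.35498158]
0.015 -0.014 [359.72253038 319.24640943]
0.015 0 [350.36621979 293.50046401]
0.025 -0.014 [360.98928027 341.09101119]
0.025 0 [351.67205293 315.30762731]
```

drive_tool:
  series: [-0.02, 0, 0, 0, 0, 0, 0, -0.04, 0, 0, 0, 0, 0, 0, -0.03, 0, 0.01, 0, 0, 0, 0, 0, -0.04, 0.01, 0, 0, 0, 0.05, 0, -0.04, 0.01, 0, 0, 0, 0.05, 0, -0.04, 0.01, 0, 0, 0, 0.05, 0, -0.04, 0.01, 0, 0, 0, 0.05, 0, -0.04, 0.01, 0, 0, 0, 0.05]

```text
time_s: 6.07
ee_pos: [0.571, -0.1844, 0.1853]
eef_rot: [-0.032, 1.568, 0.033]
contact_force: [1.2, -0.3, 0.5]
finger_gap: 0.0498
```

```bash
python3 g.py .576 -.327 .11 1.874
```

```text
t 6.07 pos [ 0.571  -0.1844  0.1853] gap 0.0498 F [ 1.2 -0.3  0.5] M [ 0.06 -0.05  0.01]
axes
 [[ 0.002 -0.042  0.999]
 [ 0.     0.999  0.042]
 [-1.     0.     0.002]]
delta tool [ 0.0752 -0.1427 -0.0011] n>= 3.4212202697668705
turn [-2.616e-01  2.100e-03 -1.000e-04] 2.0931908433324713
turn [ 2.8799e+00 -1.0000e-04 -3.1000e-03] 23.039537644183913
q [-0.46  0.29  1.52  0.    1.33 -2.07]
```

drive_tool:
  series: [0, -0.04, -0.004, -0.1, 0, 0, 0.046, 0, -0.04, -0.008, -0.1, 0, 0, 0.046, 0.01, -0.035, -0.008, -0.06, 0, 0, 0.046, 0.01, -0.025, -0.008, 0, 0, 0, 0.046, 0.01, 0, 0, 0, 0, 0, 0.046, 0.01, 0, 0, 0, 0, 0, 0.046, 0, 0, 0, 0, 0, 0, 0.046]

```text
time_s: 6.65
ee_pos: [0.5657, -0.343, 0.1384]
eef_rot: [-0.239, 1.557, 0.239]
contact_force: [0.0, 0.9, -0.9]
finger_gap: 0.0465
```

```bash
python3 g.py .576 -.327 .11 1.874;python3 look.py i 300 240 100 120 360 180 80 96; python3 - <<'E'
from h import *
from plant import telemetry
S=load("sidei"); p=telemetry.read_state()["ee_pos"]
for d in (0,-.015,-.025): print((proj(S,[p-[0,0,d]])[0]+.5-[300,240])*4)
T=load("topi")
for d in (0,-.015,-.025): print((proj(T,[p-[0,0,d]])[0]+.5-[360,180])*5)
E
```

```text
t 6.65 pos [ 0.5657 -0.343   0.1384] gap 0.0465 F [ 0.   0.9 -0.9] M [-0.02  0.04 -0.01]
axes
 [[ 0.    -0.3    0.954]
 [-0.     0.954  0.3  ]
 [-1.    -0.     0.   ]]
delta tool [0.0284 0.0122 0.0147] n>= 0.6820325989032723
turn [0.0018 0.0003 0.0001] 0.014061143415210597
turn [-3.1398e+00 -2.0000e-04  5.0000e-04] 25.11867970761315
q [-0.68  0.46  1.39  0.    1.29 -2.55]
side 4.0
top 5.0
[188.25148647 251.38030242]
[189.57498612 233.12909523]
[190.47255594 220.75150757]
[326.53130824 242.89791121]
[332.78033875 238.54000891]
[337.03726366 235.57134636]
```

```bash
python3 - <<'E'
from h import *
p=np.array([.5657,-.343,.1384]);u=np.array([-.3,.954,0]);z=np.array([.954,.3,0])
S=load("sidei")
for d in (.010,0,-.010,-.020):
  for s in (1,-1):
    q=[p-[0,0,d]+s*k*u+e*.011*z for k in (.023,.037) for e in (1,-1)]
    print(d,s,np.round((proj(S,q)+.5-[300,240])*4).tolist())
im=cv2.resize(S["color"][250:330,315:385,::-1],None,fx=8,fy=8,interpolation=0)[:600]
cv2.imwrite("pics/i2.png",im)
E
```

```text
0.01 1 [[177.0, 231.0], [144.0, 248.0], [162.0, 215.0], [129.0, 232.0]]
0.01 -1 [[228.0, 287.0], [195.0, 305.0], [244.0, 304.0], [211.0, 323.0]]
0 1 [[178.0, 219.0], [145.0, 236.0], [162.0, 203.0], [130.0, 220.0]]
0 -1 [[229.0, 275.0], [196.0, 293.0], [245.0, 292.0], [212.0, 311.0]]
-0.01 1 [[178.0, 207.0], [145.0, 224.0], [163.0, 191.0], [130.0, 208.0]]
-0.01 -1 [[230.0, 263.0], [197.0, 281.0], [246.0, 280.0], [213.0, 299.0]]
-0.02 1 [[179.0, 195.0], [146.0, 212.0], [164.0, 179.0], [131.0, 196.0]]
-0.02 -1 [[231.0, 250.0], [197.0, 268.0], [248.0, 268.0], [214.0, 286.0]]
```

drive_tool:
  series: [0.02, 0.008, 0.01, 0, 0, 0, 0.046, 0.02, 0.004, 0.005, 0, 0, 0, 0.046, 0.01, 0, 0, 0, 0, 0, 0.046, 0, 0, 0, 0, 0, 0, 0.046]

```text
time_s: 7.08
ee_pos: [0.5818, -0.3225, 0.0943]
eef_rot: [-0.251, 1.549, 0.24]
contact_force: [-0.6, 0.8, -0.3]
finger_gap: 0.0463
```

```bash
python3 g.py .576 -.327 .038 1.874;python3 look.py j 315 260 60 75 360 180 80 96
```

```text
t 7.08 pos [ 0.5818 -0.3225  0.0943] gap 0.0463 F [-0.6  0.8 -0.3] M [-0.04  0.01  0.01]
axes
 [[ 0.009 -0.308  0.951]
 [-0.006  0.951  0.308]
 [-1.    -0.008  0.007]]
delta tool [ 0.0563 -0.002  -0.0073] n>= 1.3496077885498363
turn [0.0096 0.0071 0.0081] 0.07695722578462341
turn [-3.1319 -0.0127  0.0112] 25.055418282789173
q [-0.64  0.5   1.42  0.    1.21 -2.52]
side 6.666666666666667
top 5.0
```

drive_tool:
  series: [0.015, -0.002, -0.005, 0.01, 0.007, 0.008, 0.046, 0.01, 0, -0.001, 0, 0, 0, 0.046, 0.003, 0, 0, 0, 0, 0, 0.046]

```text
time_s: 7.43
ee_pos: [0.5805, -0.3302, 0.0719]
eef_rot: [-0.244, 1.549, 0.23]
contact_force: [0.2, -0.2, -0.9]
finger_gap: 0.0455
```

```bash
python3 look.py k 315 260 60 75 360 180 80 96; python3 g.py .576 -.327 .038 1.874
```

```text
side 6.666666666666667
top 5.0
t 7.53 pos [ 0.5802 -0.33    0.0718] gap 0.0457 F [1.4 0.4 0.3] M [ 0.03 -0.01 -0.02]
axes
 [[ 0.009 -0.297  0.955]
 [-0.007  0.955  0.297]
 [-1.    -0.009  0.006]]
delta tool [ 0.0338  0.0044 -0.0034] n>= 0.8097882543526623
turn [-0.0013  0.0062  0.0094] 0.07549698941192279
turn [ 3.1402  0.0148 -0.0097] 25.121948489069347
q [-0.65  0.54  1.43 -0.    1.17 -2.52]
```

drive_tool:
  series: [0.008, 0.004, -0.003, 0, 0.006, 0.008, 0.046, 0.004, 0, 0, 0, 0, 0, 0.046, 0, 0, 0, 0, 0, 0, 0.046]

```text
time_s: 7.78
ee_pos: [0.5762, -0.3279, 0.0595]
eef_rot: [-0.238, 1.557, 0.235]
contact_force: [-0.7, 0.1, 0.7]
finger_gap: 0.0457
```

```bash
python3 look.py l 315 260 60 75 360 180 80 96; python3 g.py .576 -.327 .038 1.874; python3 - <<'E'
from h import *
from plant import telemetry
S=load("sidel"); p=telemetry.read_state()["ee_pos"]
u=np.array([-.297,.955,0]);z=np.array([.955,.297,0])
for s in (1,-1):
    q=[p+[0,0,.015]+s*k*u+e*.011*z for k in (.023,.037) for e in (1,-1)]
    print(s,np.round((proj(S,q)+.5-[315,260])*6.667).tolist())
E
```

```text
side 6.666666666666667
top 5.0
t 7.88 pos [ 0.5763 -0.3279  0.06  ] gap 0.0462 F [0.3 1.4 0.1] M [-0.    0.03  0.02]
axes
 [[ 0.001 -0.296  0.955]
 [-0.002  0.955  0.296]
 [-1.    -0.002  0.001]]
delta tool [0.022 0.001 0.   ] n>= 0.5273568377283833
turn [-0.0023  0.0008  0.0022] 0.018232823842056246
turn [ 3.1393e+00  3.4000e-03 -1.2000e-03] 25.11449177546743
q [-0.65  0.55  1.44 -0.    1.16 -2.52]
1 [[203.0, 314.0], [151.0, 342.0], [179.0, 288.0], [128.0, 315.0]]
-1 [[284.0, 404.0], [231.0, 433.0], [310.0, 432.0], [257.0, 462.0]]
```

drive_tool:
  series: [0.008, 0.001, 0, 0, 0, 0, 0.046, 0.006, 0, 0, 0, 0, 0, 0.046, 0.003, 0, 0, 0, 0, 0, 0.046]

```text
time_s: 8.13
ee_pos: [0.5774, -0.3278, 0.0435]
eef_rot: [-0.24, 1.554, 0.232]
contact_force: [0.4, -1.4, 0.2]
finger_gap: 0.0462
```

```bash
python3 look.py m 315 260 60 75 360 180 80 96; python3 g.py .576 -.327 .038 1.874
```

```text
side 6.666666666666667
top 5.0
t 8.23 pos [ 0.5768 -0.3274  0.043 ] gap 0.0462 F [ 0.3  0.2 -0.2] M [-0.02 -0.06 -0.01]
axes
 [[ 0.003 -0.297  0.955]
 [-0.003  0.955  0.297]
 [-1.    -0.004  0.002]]
delta tool [ 0.005   0.0006 -0.0006] n>= 0.12075051744191635
turn [-0.0022  0.0021  0.0039] 0.03136448122863702
turn [ 3.1394  0.0062 -0.0033] 25.11541116844743
q [-0.65  0.57  1.44 -0.    1.13 -2.52]
```

```bash
python3 - <<'E'
from h import *
S=load("sidem"); p=np.array([.5768,-.3274,0])
u=np.array([-.297,.955,0]);z=np.array([.955,.297,0])
for n,a in (("near inner -z",p-.0235*u-.011*z),("near outer -z",p-.037*u-.011*z),("near outer +z",p-.037*u+.011*z),("far inner -z",p+.0235*u-.011*z)):
    print(n,[(h,np.round((proj(S,[a+[0,0,h]])[0]+.5-[315,260])*6.667).tolist()) for h in (.05,.055,.06,.065,.07)])
im=cv2.resize(S["color"][300:340,325:365,::-1],None,fx=14,fy=14,interpolation=0)
cv2.imwrite("pics/m2.png",im)
E
```

```text
near inner -z [(0.05, [230.0, 478.0]), (0.055, [230.0, 469.0]), (0.06, [231.0, 460.0]), (0.065, [232.0, 451.0]), (0.07, [233.0, 442.0])]
near outer -z [(0.05, [254.0, 505.0]), (0.055, [254.0, 496.0]), (0.06, [255.0, 488.0]), (0.065, [256.0, 478.0]), (0.07, [257.0, 469.0])]
near outer +z [(0.05, [306.0, 476.0]), (0.055, [307.0, 467.0]), (0.06, [308.0, 458.0]), (0.065, [309.0, 449.0]), (0.07, [310.0, 440.0])]
far inner -z [(0.05, [149.0, 385.0]), (0.055, [149.0, 376.0]), (0.06, [150.0, 367.0]), (0.065, [150.0, 358.0]), (0.07, [151.0, 348.0])]
```

drive_tool:
  series: [0.001, 0, 0, 0, 0, 0, 0.03, 0, 0, 0, 0, 0, 0, 0.03, 0, 0, 0, 0, 0, 0, 0.03]

```text
time_s: 8.48
ee_pos: [0.577, -0.3274, 0.0419]
eef_rot: [-0.239, 1.555, 0.233]
contact_force: [-0.3, -0.7, -0.1]
finger_gap: 0.0302
```

```bash
python3 look.py n 315 260 60 75 360 180 80 96; python3 g.py .576 -.327 .038 1.874|head -1
```

```text
side 6.666666666666667
top 5.0
t 8.58 pos [ 0.5769 -0.3274  0.042 ] gap 0.0304 F [-0.2 -0.3 -0.4] M [0.01 0.03 0.01]
```

drive_tool:
  series: [0, 0, 0, 0, 0, 0, 0.01, 0, 0, 0, 0, 0, 0, 0.01, 0, 0, 0, 0, 0, 0, 0.01, 0, 0, 0, 0, 0, 0, 0.01]

```text
time_s: 8.92
ee_pos: [0.5772, -0.3275, 0.0423]
eef_rot: [-0.24, 1.555, 0.233]
contact_force: [-0.1, -0.5, -0.1]
finger_gap: 0.0161
```

```bash
python3 look.py o 315 260 60 75 360 180 80 96; python3 g.py .576 -.327 .038 1.874|head -1
```

```text
side 6.666666666666667
top 5.0
t 9.02 pos [ 0.5772 -0.3275  0.0423] gap 0.0156 F [ 0.6 -0.2 -0.5] M [-0.06 -0.1  -0.03]
```

drive_tool:
  series: [-0.004, 0, 0, 0, 0, 0, 0.01, -0.006, 0, 0, 0, 0, 0, 0.01, -0.008, 0, 0, 0, 0, 0, 0.01, -0.01, 0, 0, 0, 0, 0, 0.01, -0.01, 0, 0, 0, 0, 0, 0.01, -0.01, 0, 0, 0, 0, 0, 0.01]

```text
time_s: 9.52
ee_pos: [0.5742, -0.3254, 0.0902]
eef_rot: [-0.235, 1.561, 0.238]
contact_force: [-0.2, -0.6, -2.3]
finger_gap: 0.0156
```

```bash
python3 look.py p 300 230 80 100 360 180 80 96; python3 g.py .576 -.327 .038 1.874|head -6
```

```text
side 5.0
top 5.0
t 9.62 pos [ 0.5761 -0.3269  0.0927] gap 0.0156 F [ 0.8 -0.5 -1.6] M [-0.13 -0.08  0.06]
axes
 [[ 0.002 -0.297  0.955]
 [-0.002  0.955  0.297]
 [-1.    -0.003  0.001]]
delta tool [ 0.0547  0.0001 -0.0002] n>= 1.3124554748382145
```

```bash
python3 - <<'E'
from h import *
S=load("sidep");T=load("topp")
a=np.array([88,237])/5+[300,230]-.5; b=np.array([78,307])/5+[360,180]-.5
print(tri(S,a,T,b))
im=np.hstack([cv2.resize(S["color"][270:320,312:352,::-1],None,fx=10,fy=10,interpolation=0),cv2.resize(T["color"][225:275,370:410,::-1],None,fx=10,fy=10,interpolation=0)])
cv2.imwrite("pics/p2.png",im)
E
```

```text
(array([ 0.5405765 , -0.21311525,  0.0944778 ]), np.float64(0.002710404683721584))
```

```bash
python3 - <<'E'
from h import *
S=load("sidep")
n=onz(S,np.array([50,67])/10+[312,270]-.5,.0945);print(n)
u=np.array([-.297,.955,0])
for t in (-.06,-.03,0,.03,.06):
    v=u*np.cos(t)+np.array([0,0,np.sin(t)])
    print(t,np.round((proj(S,[n,n-.073*v,n-.077*v])+.5-[312,270])*10).tolist())
E
```

```text
[ 0.53844914 -0.21051937  0.0945    ]
-0.06 [[50.0, 67.0], [225.0, 249.0], [236.0, 260.0]]
-0.03 [[50.0, 67.0], [225.0, 256.0], [235.0, 266.0]]
0 [[50.0, 67.0], [225.0, 262.0], [235.0, 273.0]]
0.03 [[50.0, 67.0], [225.0, 268.0], [235.0, 280.0]]
0.06 [[50.0, 67.0], [224.0, 274.0], [234.0, 286.0]]
```

```bash
python3 - <<'E'
from h import *
T=load("top0");g=cv2.cvtColor(T["color"],cv2.COLOR_RGB2GRAY).astype(float)
def cross(v,lvl):
    for i in range(len(v)-1):
        if v[i]<lvl<=v[i+1]: return i+(lvl-v[i])/(v[i+1]-v[i])
lvl=140
def fit(P):
    P=np.array(P);  vx,vy,x0,y0=cv2.fitLine(P.astype(np.float32),cv2.DIST_HUBER,0,.01,.01).ravel(); 
    r=(P-[x0,y0])@[ -vy,vx]; return np.array([x0,y0]),np.array([vx,vy]),r.std()
L=[];
for y in range(220,284):
    c=cross(g[y,262:285],lvl)
    if c is not None: L.append((262+c,y))
Rr=[]
for y in range(216,280):
    c=cross(g[y,340:312:-1],lvl)
    if c is not None: Rr.append((340-c,y))
F=[]
for x in range(274,318):
    c=cross(g[205:222,x],lvl)
    if c is not None: F.append((x,205+c))
B=[]
for x in range(277,322):
    c=cross(g[295:275:-1,x],lvl)
    if c is not None: B.append((x,295-c))
for n,P in (("L",L),("R",Rr),("F",F),("B",B)):
    c,d,r=fit(P); a=onz(T,c-30*d,.016);b=onz(T,c+30*d,.016); e=b-a; m=onz(T,c,.016)
    print(n,len(P),r,"ang",np.degrees(np.arctan2(e[1],e[0])),"mid",m)
E
```

```text
L 64 0.13161785265426776 ang -177.97563137830366 mid [0.5281362  0.08459121 0.016     ]
R 64 0.10947266855398906 ang -178.36815280277287 mid [ 0.53652114 -0.06472027  0.016     ]
F 44 0.2079050178432737 ang -88.13528460703833 mid [0.64210676 0.01324277 0.016     ]
B 45 0.8565402901732223 ang -88.17496975654448 mid [ 0.42755588 -0.00828579  0.016     ]
```

```bash
python3 - <<'E'
from h import *
S=load("side0");T=load("top0")
for X in (.4557,.4577): print((proj(S,[[X,-.0241,.1]])[0]+.5-[245,180])*8)
im=np.hstack([cv2.resize(S["color"][222:252,255:281,::-1],None,fx=16,fy=16,interpolation=0)])
cv2.imwrite("pics/q.png",im)
E
```

```text
[178.82901224 415.26701681]
[184.74130576 414.15771207]
```

drive_tool:
  series: [-0.02, 0, 0, 0, 0, 0, 0.01, -0.02, 0.01, -0.02, 0.05, 0, 0, 0.01, -0.01, 0.02, -0.02, 0.06, 0, 0, 0.01, 0, 0.02, -0.02, 0.06, 0, 0, 0.01, 0, 0.02, -0.02, 0.05, 0, 0, 0.01, 0, 0.02, -0.02, 0.03, 0, 0, 0.01, 0, 0.01, -0.01, 0, 0, 0, 0.01]

```text
time_s: 10.2
ee_pos: [0.4504, -0.2481, 0.1462]
eef_rot: [-0.036, 1.563, 0.023]
contact_force: [0.4, -0.0, -3.7]
finger_gap: 0.0159
```

```bash
python3 g.py .461 -.175 .12 1.603
```

```text
t 10.2 pos [ 0.4504 -0.2481  0.1462] gap 0.0159 F [ 0.4 -0.  -3.7] M [-0.1  -0.01 -0.03]
axes
 [[ 0.008 -0.037  0.999]
 [-0.008  0.999  0.037]
 [-1.    -0.009  0.008]]
delta tool [0.0257 0.0728 0.0131] n>= 1.746613398913733
turn [0.0051 0.0079 0.0087] 0.06941174282317972
turn [-3.1364 -0.0136  0.0123] 25.091266260146178
q [-0.67  0.15  1.78 -0.    1.21 -2.28]
```

drive_tool:
  series: [0.005, 0.02, 0.005, 0.004, 0.007, 0.008, 0.01, 0.01, 0.02, 0.004, 0, 0, 0, 0.01, 0.005, 0.015, 0.002, 0, 0, 0, 0.01, 0.003, 0.005, 0, 0, 0, 0, 0.01, 0, 0, 0, 0, 0, 0, 0.01]

```text
time_s: 10.62
ee_pos: [0.4556, -0.1837, 0.124]
eef_rot: [-0.026, 1.569, 0.023]
contact_force: [-0.0, -0.6, -3.3]
finger_gap: 0.0157
```

```bash
python3 look.py r 240 200 100 120 280 200 80 96;python3 g.py .4603 -.158 .0975 1.603
```

```text
side 4.0
top 5.0
t 10.72 pos [ 0.4564 -0.1853  0.1248] gap 0.016 F [ 0.2  0.5 -1.7] M [-0.14  0.    0.01]
axes
 [[ 0.003 -0.03   1.   ]
 [-0.003  1.     0.03 ]
 [-1.    -0.004  0.003]]
delta tool [0.0272 0.0273 0.0046] n>= 0.6538035767653442
turn [-0.0018  0.0028  0.0035] 0.02815153895256327
turn [ 3.1398  0.0055 -0.0044] 25.118354654684925
q [-0.56  0.14  1.84 -0.    1.16 -2.16]
```

```bash
cat > pinaxis.py <<'E'
import sys
from h import *
from plant import telemetry
def run(tag,x0,x1,y0,y1,z):
    T=load("top"+tag); g=T["color"].astype(int).sum(2)
    P=[]
    for x in range(x0,x1):
        col=g[y0:y1,x].astype(float); w=np.clip(col-260,0,None)
        if w.sum()>0: P.append((x,y0+(w*np.arange(len(col))).sum()/w.sum()))
    P=np.array(P); vx,vy,a,b=cv2.fitLine(P.astype(np.float32),cv2.DIST_HUBER,0,.01,.01).ravel()
    A=onz(T,(a,b),z);B=onz(T,(a+10*vx,b+10*vy),z); d=A-B; d*=np.sign(d[1])
    print("axis pt",A,"yaw",np.arctan2(d[1],d[0]),"res",((P-[a,b])@[-vy,vx]).std(), P[:3].round(1).tolist())
    return A,d
a=sys.argv
run(a[1],*map(int,a[2:6]),float(a[6]))
E
python3 pinaxis.py r 327 342 268 280 .127
python3 - <<'E'
from h import *
T=load("topr")
cv2.imwrite("pics/r2.png",cv2.resize(T["color"][255:295,280:350,::-1],None,fx=11,fy=11,interpolation=0))
E
```

```text
axis pt [ 0.45149916 -0.09140411  0.127     ] yaw 1.586462309679674 res 0.41841188832121284 [[327.0, 274.3], [328.0, 274.3], [329.0, 274.3]]
```

drive_tool:
  series: [0.008, 0.006, 0.003, 0, 0.003, 0.003, 0.01, 0.008, 0.006, 0.002, 0, 0, 0, 0.01, 0.004, 0.004, 0, 0, 0, 0, 0.01, 0, 0, 0, 0, 0, 0, 0.01]

```text
time_s: 11.05
ee_pos: [0.4631, -0.1715, 0.1044]
eef_rot: [-0.024, 1.568, 0.019]
contact_force: [-0.6, 0.9, -2.7]
finger_gap: 0.016
```

```bash
python3 look.py s 240 180 80 96 280 250 64 48;python3 g.py .4613 -.158 .0975 1.603; python3 pinaxis.py s 324 340 266 280 .1
```

```text
side 5.0
top 6.25
t 11.15 pos [ 0.4635 -0.1722  0.1052] gap 0.0158 F [ 0.5 -0.2 -2.1] M [-0.1   0.09  0.01]
axes
 [[ 0.004 -0.027  1.   ]
 [-0.004  1.     0.027]
 [-1.    -0.004  0.004]]
delta tool [ 0.0076  0.0143 -0.0019] n>= 0.34275291243881906
turn [-0.0053  0.0039  0.0043] 0.04248693104417116
turn [ 3.1363  0.0068 -0.0062] 25.090146176330364
q [-0.53  0.17  1.85 -0.    1.12 -2.13]
axis pt [ 0.45708269 -0.08978718  0.1       ] yaw 1.4431971763750358 res 0.8712679378496211 [[324.0, 273.6], [325.0, 272.1], [326.0, 271.9]]
```

```bash
python3 pinaxis.py s 328 337 266 280 .1077; python3 - <<'E'
from h import *
T=load("tops"); g=T["color"].astype(int).sum(2)
for x in (328,331,334): print(g[264:282,x])
R0=load("topr"); g=R0["color"].astype(int).sum(2)
for x in (328,334,338): print(g[264:282,x])
E
```

```text
axis pt [ 0.45625563 -0.09063408  0.1077    ] yaw 1.1634306393220908 res 0.5006795563238601 [[328.0, 271.7], [329.0, 271.6], [330.0, 271.6]]
[126 137 124 129 126 221 436 591 660 513 299 125 132 134 142 146 151 142]
[131 134 124 129 138 300 536 573 592 495 216 149 135 150 160 212 372 459]
[125 143 134 133 126 281 522 575 561 482 320 462 468 470 479 472 476 449]
[125 130 121 126 122 132 132 131 321 567 625 624 514 205 124 121 129 133]
[137 136 133 137 118 124 135 158 346 556 600 533 440 138 143 152 155 133]
[139 129 129 132 126 139 132 218 436 569 603 515 317 145 149 131 160 295]
```

```bash
python3 - <<'E'
from h import *
for tag,z,tcp,e in (("r",.127,(.4564,-.1853),-.030),("s",.1077,(.4635,-.1722),-.027)):
    T=load("top"+tag); g=T["color"].astype(float).sum(2)
    for x in (326,328,330,331,332,333,334,336,338):
        col=g[262:282,x]; i=np.argmax(col[:13]); lv=360
        a=i
        while col[a]>lv:a-=1
        b=i
        while b<19 and col[b]>lv:b+=1
        lo=262+a+(lv-col[a])/(col[a+1]-col[a]); hi=262+b-(lv-col[b])/(col[b-1]-col[b])
        W=onz(T,(x,(lo+hi)/2),z); print(tag,x,round(lo,2),round(hi,2),W.round(4),"robot x",round(tcp[0]+e*(W[1]-tcp[1]),4))
E
```

```text
r 326 272.52 276.44 [ 0.4512 -0.0742  0.127 ] robot x 0.4531
r 328 272.16 276.5 [ 0.4514 -0.0796  0.127 ] robot x 0.4532
r 330 272.13 276.4 [ 0.4514 -0.085   0.127 ] robot x 0.4534
r 331 272.21 276.33 [ 0.4513 -0.0876  0.127 ] robot x 0.4535
r 332 272.17 276.28 [ 0.4514 -0.0903  0.127 ] robot x 0.4536
r 333 272.13 276.31 [ 0.4513 -0.093   0.127 ] robot x 0.4536
r 334 272.07 276.26 [ 0.4514 -0.0957  0.127 ] robot x 0.4537
r 336 271.97 276.23 [ 0.4514 -0.1011  0.127 ] robot x 0.4539
r 338 271.65 275.78 [ 0.4523 -0.1065  0.127 ] robot x 0.454
s 326 269.87 273.99 [ 0.459  -0.0743  0.1077] robot x 0.4609
s 328 269.65 273.71 [ 0.4595 -0.0798  0.1077] robot x 0.461
s 330 269.64 273.52 [ 0.4596 -0.0853  0.1077] robot x 0.4612
s 331 269.25 273.48 [ 0.4601 -0.088   0.1077] robot x 0.4612
s 332 269.32 273.45 [ 0.46   -0.0908  0.1077] robot x 0.4613
s 333 269.33 273.41 [ 0.46   -0.0935  0.1077] robot x 0.4614
s 334 269.33 273.75 [ 0.4594 -0.0962  0.1077] robot x 0.4614
s 336 269.41 278.18 [ 0.4532 -0.1015  0.1077] robot x 0.4616
s 338 267.17 274.23 [ 0.4614 -0.1072  0.1077] robot x 0.4617
```

drive_tool:
  series: [0.004, 0.004, -0.002, -0.005, 0.004, 0.004, 0.01, 0.003, 0.004, 0, 0, 0, 0, 0.01, 0.001, 0.002, 0, 0, 0, 0, 0.01, 0, 0, 0, 0, 0, 0, 0.01]

```text
time_s: 11.48
ee_pos: [0.4614, -0.1622, 0.0968]
eef_rot: [-0.025, 1.57, 0.024]
contact_force: [-0.5, -0.2, -1.6]
finger_gap: 0.0157
```

```bash
python3 look.py t 240 180 80 96 280 250 64 48;python3 g.py .4612 -.158 .0975 1.603
```

```text
side 5.0
top 6.25
t 11.58 pos [ 0.4617 -0.1626  0.0971] gap 0.0156 F [ 0.8  0.6 -1.9] M [-0.08 -0.01  0.04]
axes
 [[ 0.001 -0.031  1.   ]
 [-0.001  1.     0.031]
 [-1.    -0.001  0.001]]
delta tool [-0.0004  0.0046 -0.0003] n>= 0.11131581946388863
turn [-0.0007  0.0009  0.0012] 0.009928721636960739
turn [ 3.1409e+00  1.9000e-03 -1.4000e-03] 25.126928212068254
q [-0.52  0.17  1.87 -0.    1.1  -2.12]
```

drive_tool:
  series: [0, 0.004, 0, 0, 0, 0, 0.01, 0, 0.004, 0, 0, 0, 0, 0.01, 0, 0.004, 0, 0, 0, 0, 0.01]

```text
time_s: 11.83
ee_pos: [0.4619, -0.1509, 0.0978]
eef_rot: [-0.025, 1.568, 0.022]
contact_force: [0.4, -0.7, -2.2]
finger_gap: 0.0155
```

drive_tool:
  series: [0, 0.003, 0, 0, 0, 0, 0.01, 0, 0.003, 0, 0, 0, 0, 0.01]

```text
time_s: 12.0
ee_pos: [0.4618, -0.1439, 0.098]
eef_rot: [-0.026, 1.568, 0.022]
contact_force: [-0.5, 0.4, -2.8]
finger_gap: 0.016
```

```bash
python3 g.py .4612 -.158 .0975 1.603
```

```text
t 12.0 pos [ 0.4618 -0.1439  0.098 ] gap 0.016 F [-0.5  0.4 -2.8] M [-0.15  0.03 -0.03]
axes
 [[ 0.003 -0.031  1.   ]
 [-0.002  1.     0.031]
 [-1.    -0.002  0.003]]
delta tool [ 0.0005 -0.0141 -0.001 ] n>= 0.3379435166596197
turn [-0.0017  0.0027  0.0024] 0.02193431688903212
turn [ 3.1399  0.0038 -0.0043] 25.119224360060038
q [-0.48  0.16  1.88 -0.    1.1  -2.08]
```

drive_tool:
  series: [0, 0.003, -0.001, 0, 0.002, 0.002, 0.01, 0, 0.002, 0, 0, 0, 0, 0.01]

```text
time_s: 12.17
ee_pos: [0.4605, -0.1379, 0.0981]
eef_rot: [-0.025, 1.57, 0.024]
contact_force: [-0.3, 0.8, -2.4]
finger_gap: 0.0159
```

drive_tool:
  series: [0, 0.003, 0, 0, 0, 0, 0.01, 0, 0.002, 0, 0, 0, 0, 0.01]

```text
time_s: 12.33
ee_pos: [0.4604, -0.1326, 0.0981]
eef_rot: [-0.025, 1.57, 0.024]
contact_force: [-0.1, -1.6, -2.7]
finger_gap: 0.0159
```

```bash
python3 look.py v 240 180 80 96 280 250 64 48; python3 g.py .4612 -.158 .0975 1.603
```

```text
side 5.0
top 6.25
t 12.43 pos [ 0.4604 -0.1324  0.098 ] gap 0.0162 F [ 0.6  0.3 -3.6] M [-0.17 -0.06 -0.07]
axes
 [[ 0.001 -0.031  1.   ]
 [-0.     1.     0.031]
 [-1.    -0.     0.001]]
delta tool [ 0.0006 -0.0256  0.    ] n>= 0.6140527967017384
turn [-0.0007  0.0009  0.0004] 0.006910864742842066
turn [ 3.1409e+00  6.0000e-04 -1.4000e-03] 25.127087328385922
q [-0.46  0.15  1.89  0.    1.1  -2.06]
```

drive_tool:
  series: [0, 0.003, 0, 0, 0, 0, 0.01, 0, 0.002, 0, 0, 0, 0, 0.01]

```text
time_s: 12.6
ee_pos: [0.461, -0.1303, 0.0986]
eef_rot: [-0.031, 1.568, 0.02]
contact_force: [-1.2, -7.4, -3.4]
finger_gap: 0.0156
```

drive_tool:
  series: [0, 0.003, 0, 0, 0, 0, 0.01, 0, 0.002, 0, 0, 0, 0, 0.01]

```text
time_s: 12.77
ee_pos: [0.4613, -0.1287, 0.0992]
eef_rot: [-0.038, 1.567, 0.015]
contact_force: [0.3, -0.2, -4.7]
finger_gap: 0.0161
```

```bash
python3 g.py .4612 -.158 .0975 1.603
```

```text
t 12.77 pos [ 0.4613 -0.1287  0.0992] gap 0.0161 F [ 0.3 -0.2 -4.7] M [-0.35 -0.   -0.05]
axes
 [[ 0.004 -0.034  0.999]
 [-0.015  0.999  0.034]
 [-1.    -0.015  0.003]]
delta tool [ 0.0021 -0.0293 -0.0011] n>= 0.7015203089402607
turn [0.0014 0.003  0.0147] 0.11779915696478614
turn [-3.1401 -0.0231  0.0048] 25.12095018576723
q [-0.44  0.14  1.89 -0.01  1.09 -2.04]
```

drive_tool:
  series: [0.001, 0, -0.0005, 0.001, 0.002, 0.008, 0.01, 0.001, 0, 0, 0, 0, 0.006, 0.01]

```text
time_s: 12.93
ee_pos: [0.4607, -0.1279, 0.097]
eef_rot: [-0.025, 1.57, 0.027]
contact_force: [-0.7, -0.5, -2.9]
finger_gap: 0.0158
```

```bash
python3 look.py w 240 180 80 96 280 250 64 48; python3 g.py .4612 -.158 .0975 1.603
```

```text
side 5.0
top 6.25
t 13.03 pos [ 0.4606 -0.1279  0.0968] gap 0.0158 F [-0.2 -0.2 -2.7] M [-0.24 -0.03 -0.07]
axes
 [[ 0.001 -0.032  0.999]
 [ 0.001  0.999  0.032]
 [-1.     0.001  0.001]]
delta tool [-0.0008 -0.0301 -0.0004] n>= 0.7212978272333846
turn [-0.0001  0.0007 -0.0013] 0.010487354104357407
turn [ 3.1414e+00 -2.1000e-03 -1.1000e-03] 25.13154271313189
q [-0.45  0.15  1.89  0.    1.1  -2.06]
```

drive_tool:
  series: [0, 0.003, 0, 0, 0, 0, 0.01, 0, 0.002, 0, 0, 0, 0, 0.01]

```text
time_s: 13.2
ee_pos: [0.4604, -0.1229, 0.0966]
eef_rot: [-0.023, 1.57, 0.026]
contact_force: [-0.0, 1.0, -3.2]
finger_gap: 0.0156
```

```bash
python3 g.py .4612 -.158 .0975 1.603
```

```text
t 13.2 pos [ 0.4604 -0.1229  0.0966] gap 0.0156 F [-0.   1.  -3.2] M [-0.3  -0.05 -0.06]
axes
 [[ 0.    -0.031  1.   ]
 [ 0.002  1.     0.031]
 [-1.     0.002  0.   ]]
delta tool [-0.001  -0.0351 -0.0002] n>= 0.8408142586052044
turn [-0.0012  0.0003 -0.0017] 0.013995999665540708
turn [ 3.1404e+00 -2.7000e-03 -4.0000e-04] 25.12332537981738
q [-0.44  0.15  1.9   0.    1.1  -2.05]
```

drive_tool:
  series: [0.0005, 0.003, 0, 0, 0, 0, 0.01, 0, 0.003, 0, 0, 0, 0, 0.01]

```text
time_s: 13.37
ee_pos: [0.4601, -0.1163, 0.0961]
eef_rot: [-0.022, 1.571, 0.026]
contact_force: [-0.2, 0.1, -2.1]
finger_gap: 0.0159
```

drive_tool:
  series: [0, 0.003, 0, 0, 0, 0, 0.01, 0, 0.002, 0, 0, 0, 0, 0.01]

```text
time_s: 13.53
ee_pos: [0.4599, -0.1101, 0.0962]
eef_rot: [-0.022, 1.571, 0.027]
contact_force: [0.4, -0.0, -2.6]
finger_gap: 0.0161
```

```bash
python3 g.py .4612 -.158 .0975 1.603
```

```text
t 13.53 pos [ 0.4599 -0.1101  0.0962] gap 0.0161 F [ 0.4 -0.  -2.6] M [-0.23 -0.06 -0.02]
axes
 [[ 0.    -0.031  1.   ]
 [ 0.003  1.     0.031]
 [-1.     0.003  0.   ]]
delta tool [-0.0014 -0.0479 -0.0002] n>= 1.1480923021399678
turn [-0.001   0.0001 -0.0029] 0.022932194478403695
turn [ 3.1406e+00 -4.5000e-03 -2.0000e-04] 25.12442433322327
q [-0.42  0.14  1.9   0.    1.1  -2.02]
```

drive_tool:
  series: [0, 0.003, 0, 0, 0, 0, 0.01, 0, 0.003, 0, 0, 0, 0, 0.01]

```text
time_s: 13.7
ee_pos: [0.4603, -0.1039, 0.0966]
eef_rot: [-0.023, 1.569, 0.026]
contact_force: [1.1, -2.5, -2.7]
finger_gap: 0.0159
```

drive_tool:
  series: [0, 0.003, 0, 0, 0, 0, 0.01, 0, 0.002, 0, 0, 0, 0, 0.01]

```text
time_s: 13.87
ee_pos: [0.4608, -0.1002, 0.0971]
eef_rot: [-0.028, 1.568, 0.023]
contact_force: [-0.7, -6.3, -3.6]
finger_gap: 0.0157
```

```bash
python3 look.py x 240 180 80 96 270 240 64 48;python3 g.py .4612 -.158 .0975 1.603
```

```text
side 5.0
top 6.25
t 13.97 pos [ 0.4607 -0.1001  0.097 ] gap 0.0158 F [-0.  -4.8 -3.2] M [-1.11 -0.01 -0.06]
axes
 [[ 0.003 -0.033  0.999]
 [-0.002  0.999  0.033]
 [-1.    -0.003  0.003]]
delta tool [-0.0003 -0.0579 -0.0014] n>= 1.3889648055756452
turn [0.0004 0.0028 0.0026] 0.022038289064488913
turn [-3.1412 -0.004   0.0043] 25.129618748106516
q [-0.4   0.13  1.91 -0.    1.09 -2.  ]
```

drive_tool:
  series: [0.0007, 0.001, -0.001, 0, 0.003, 0.003, 0.01, 0, 0.003, 0, 0, 0, 0, 0.01]

```text
time_s: 14.13
ee_pos: [0.4608, -0.0985, 0.0971]
eef_rot: [-0.029, 1.568, 0.022]
contact_force: [-1.5, -7.4, -3.8]
finger_gap: 0.0156
```

```bash
python3 g.py .4612 -.158 .0975 1.603
```

```text
t 14.13 pos [ 0.4608 -0.0985  0.0971] gap 0.0156 F [-1.5 -7.4 -3.8] M [-1.6   0.04 -0.03]
axes
 [[ 0.002 -0.032  0.999]
 [-0.004  0.999  0.032]
 [-1.    -0.004  0.002]]
delta tool [-0.0001 -0.0595 -0.0015] n>= 1.4275081048974865
turn [0.0002 0.0022 0.0042] 0.03384405735645229
turn [-3.1414 -0.0066  0.0034] 25.130823191524637
q [-0.39  0.13  1.91 -0.    1.09 -1.99]
```

drive_tool:
  series: [0.0005, 0.003, -0.0005, 0, 0.002, 0.003, 0.01, 0, 0.003, 0, 0, 0, 0, 0.01]

```text
time_s: 14.3
ee_pos: [0.461, -0.0969, 0.0976]
eef_rot: [-0.035, 1.569, 0.018]
contact_force: [-0.5, -11.4, -2.7]
finger_gap: 0.0159
```

```bash
python3 g.py .4612 -.158 .0975 1.603
```

```text
t 14.3 pos [ 0.461  -0.0969  0.0976] gap 0.0159 F [ -0.5 -11.4  -2.7] M [-2.08  0.24  0.12]
axes
 [[ 0.002 -0.034  0.999]
 [-0.01   0.999  0.034]
 [-1.    -0.01   0.002]]
delta tool [ 0.0007 -0.0611 -0.0019] n>= 1.4655386125872794
turn [0.0014 0.0016 0.0105] 0.08384521393343536
turn [-3.1401e+00 -1.6500e-02  2.5000e-03] 25.120938079869152
q [-0.38  0.13  1.91 -0.01  1.09 -1.98]
```

```bash
python3 look.py y 250 195 50 60 265 245 50 35; python3 g.py .4612 -.158 .0975 1.603|head -1
```

```text
side 8.0
top 8.0
t 14.4 pos [ 0.4609 -0.0967  0.0976] gap 0.0161 F [-0.7 -8.7 -2.9] M [-1.73  0.12 -0.05]
```

drive_tool:
  series: [0, -0.003, 0, 0, 0, 0.008, 0.01, 0, 0, 0, 0, 0, 0, 0.01]

```text
time_s: 14.57
ee_pos: [0.4608, -0.1012, 0.0977]
eef_rot: [-0.03, 1.57, 0.023]
contact_force: [-0.1, -4.7, -4.9]
finger_gap: 0.0155
```

```bash
python3 g.py .4612 -.158 .0975 1.603
```

```text
t 14.57 pos [ 0.4608 -0.1012  0.0977] gap 0.0155 F [-0.1 -4.7 -4.9] M [-1.13 -0.04 -0.05]
axes
 [[ 0.001 -0.034  0.999]
 [-0.004  0.999  0.034]
 [-1.    -0.004  0.001]]
delta tool [ 0.0004 -0.0568 -0.0015] n>= 1.3627917936048919
turn [0.0018 0.0008 0.0042] 0.03389434794707618
turn [-3.1398e+00 -6.7000e-03  1.2000e-03] 25.11856666566549
q [-0.4   0.13  1.91 -0.    1.1  -2.  ]
```

drive_tool:
  series: [0.0015, -0.003, -0.001, -0.001, 0, 0.008, 0.01, 0, 0, 0, 0, 0, 0, 0.01]

```text
time_s: 14.73
ee_pos: [0.4605, -0.1038, 0.0961]
eef_rot: [-0.021, 1.568, 0.031]
contact_force: [-0.0, -0.7, -3.8]
finger_gap: 0.0162
```

```bash
python3 g.py .4612 -.158 .0975 1.603
```

```text
t 14.73 pos [ 0.4605 -0.1038  0.0961] gap 0.0162 F [-0.  -0.7 -3.8] M [-0.55 -0.18 -0.1 ]
axes
 [[ 0.003 -0.033  0.999]
 [ 0.007  0.999  0.033]
 [-1.     0.007  0.003]]
delta tool [-0.0017 -0.0542 -0.0011] n>= 1.2991386858313254
turn [ 0.001   0.0028 -0.0066] 0.05283163769046948
turn [-3.1406  0.0104  0.0044] 25.124593431273908
q [-0.41  0.14  1.91  0.01  1.1  -2.02]
```

drive_tool:
  series: [0.0015, 0, 0, 0, 0, 0, 0.01, 0, 0, 0, 0, 0, 0, 0.01]

```text
time_s: 14.9
ee_pos: [0.4607, -0.1035, 0.0947]
eef_rot: [-0.019, 1.568, 0.032]
contact_force: [-0.1, -1.4, -1.7]
finger_gap: 0.0156
```

```bash
python3 g.py .4612 -.158 .0975 1.603
```

```text
t 14.9 pos [ 0.4607 -0.1035  0.0947] gap 0.0156 F [-0.1 -1.4 -1.7] M [-0.55 -0.03 -0.03]
axes
 [[ 0.003 -0.032  0.999]
 [ 0.008  0.999  0.032]
 [-1.     0.008  0.003]]
delta tool [-0.0033 -0.0544 -0.0012] n>= 1.305106620332857
turn [-0.0001  0.003  -0.0083] 0.06606881602466601
turn [ 3.1414 -0.013  -0.0047] 25.131435566927042
q [-0.41  0.14  1.91  0.01  1.09 -2.02]
```

Fz is now neutral; push again.

drive_tool:
  series: [0, 0.003, 0, 0, 0, 0, 0.01, 0, 0.003, 0, 0, 0, 0, 0.01]

```text
time_s: 15.07
ee_pos: [0.4608, -0.0993, 0.0953]
eef_rot: [-0.022, 1.568, 0.029]
contact_force: [-0.1, -7.6, -1.7]
finger_gap: 0.0159
```

```bash
python3 g.py .4612 -.158 .0975 1.603
```

```text
t 15.07 pos [ 0.4608 -0.0993  0.0953] gap 0.0159 F [-0.1 -7.6 -1.7] M [-1.44  0.05  0.  ]
axes
 [[ 0.003 -0.033  0.999]
 [ 0.004  0.999  0.033]
 [-1.     0.004  0.003]]
delta tool [-0.0025 -0.0587 -0.0015] n>= 1.407217736767584
turn [ 0.0005  0.0032 -0.0043] 0.034070657765156144
turn [-3.1411  0.0067  0.005 ] 25.129015423820267
q [-0.4   0.14  1.91  0.01  1.09 -2.01]
```

drive_tool:
  series: [0.0003, -0.002, -0.002, 0, 0, 0.004, 0.01, 0, 0, 0, 0, 0, 0, 0.01]

```text
time_s: 15.23
ee_pos: [0.4603, -0.1016, 0.0957]
eef_rot: [-0.021, 1.564, 0.031]
contact_force: [1.1, -3.3, -2.6]
finger_gap: 0.0156
```

```bash
python3 g.py .4612 -.158 .0975 1.603
```

```text
t 15.23 pos [ 0.4603 -0.1016  0.0957] gap 0.0156 F [ 1.1 -3.3 -2.6] M [-0.69 -0.23 -0.11]
axes
 [[ 0.007 -0.033  0.999]
 [ 0.007  0.999  0.033]
 [-1.     0.007  0.007]]
delta tool [-0.0022 -0.0564 -0.001 ] n>= 1.3513675148038984
turn [ 0.0009  0.007  -0.0066] 0.05571838124474896
turn [-3.1407  0.0103  0.0109] 25.12528977895425
q [-0.41  0.13  1.91  0.01  1.09 -2.02]
```

drive_tool:
  series: [0, 0.003, -0.001, 0, 0, 0, 0.01, 0, 0.003, 0, 0, 0, 0, 0.01]

```text
time_s: 15.4
ee_pos: [0.4603, -0.0971, 0.0964]
eef_rot: [-0.023, 1.561, 0.028]
contact_force: [1.2, -7.7, -3.2]
finger_gap: 0.0159
```

```bash
python3 g.py .4612 -.158 .0975 1.603
```

```text
t 15.4 pos [ 0.4603 -0.0971  0.0964] gap 0.0159 F [ 1.2 -7.7 -3.2] M [-1.54 -0.18 -0.17]
axes
 [[ 0.01  -0.032  0.999]
 [ 0.004  0.999  0.032]
 [-1.     0.003  0.01 ]]
delta tool [-0.0013 -0.0609 -0.0011] n>= 1.4608446246280447
turn [ 0.0003  0.01   -0.0034] 0.07986897816417111
turn [-3.1413  0.0054  0.0157] 25.130292957573054
q [-0.4   0.13  1.92  0.01  1.09 -2.  ]
```

```bash
python3 - <<'E'
from h import *
from plant import eyes
f=eyes.grab_frame("side"); np.savez("pics/sidez.npz",**f)
A=load("sidet");B=f
a=cv2.resize(A["color"][240:280,262:302,::-1],None,fx=10,fy=10,interpolation=0)
b=cv2.resize(B["color"][225:265,255:295,::-1],None,fx=10,fy=10,interpolation=0)
cv2.imwrite("pics/z.png",np.hstack([a,b]))
E
python3 - <<'E'
from h import *
S=load("sidez")
import numpy as np
a=np.linspace(0,2*np.pi,73)
def ell(f,x,y,z,r,o):
    P=np.c_[x+r*np.cos(a),y+0*a,z+r*np.sin(a)]; q=(proj(f,P)+.5-o)*10
    return "L%.0f R%.0f T%.0f B%.0f"%(q[:,0].min(),q[:,0].max(),q[:,1].min(),q[:,1].max())
for z in (.096,.1,.104): print("now",z,"red",ell(S,.4606,-.106,z,.0175,[255,225]),"blue",ell(S,.4606,-.095,z,.0225,[255,225]))
T=load("sidet")
for z in (.096,.1,.104): print("before",z,"red",ell(T,.4619,-.1716,z,.0175,[262,240]),"blue",ell(T,.4619,-.1606,z,.0225,[262,240]))
E
```

```text
now 0.096 red L141 R277 T232 B334 blue L113 R286 T188 B320
now 0.1 red L140 R276 T220 B323 blue L112 R285 T176 B309
now 0.104 red L139 R275 T208 B312 blue L111 R284 T165 B297
before 0.096 red L132 R273 T261 B365 blue L103 R282 T215 B348
before 0.1 red L131 R272 T249 B354 blue L102 R281 T203 B337
before 0.104 red L130 R272 T238 B342 blue L100 R281 T191 B325
```

```bash
python3 look.py A 250 195 50 60 265 235 70 60; python3 g.py .4612 -.158 .0975 1.603|head -1
```

```text
side 8.0
top 5.714285714285714
t 15.55 pos [ 0.4604 -0.0971  0.0965] gap 0.0159 F [ 2.4 -7.2 -2.6] M [-1.37 -0.25 -0.11]
```

```bash
python3 - <<'E'
from h import *
T=load("topA");g=T["color"].astype(int).sum(2)
cv2.imwrite("pics/A2.png",cv2.resize(T["color"][262:292,284:314,::-1],None,fx=20,fy=20,interpolation=cv2.INTER_CUBIC))
for c in range(296,306): print(c,g[264:288,c])
for r in (272.5,275,277.5): print(onz(T,(300,r),.1))
E
```

```text
296 [643 639 620 602 654 655 654 653 666 691 693 693 690 693 693 670 479 279
 283 278 281 271 284 384]
297 [401 414 443 488 530 589 591 588 615 693 694 693 692 694 692 664 407 281
 280 284 374 462 464 466]
298 [681 681 681 656 440 507 476 368 446 591 536 497 460 425 459 422 302 294
 391 463 466 478 471 474]
299 [704 704 705 679 533 544 526 501 415 584 657 554 358 322 312 261 394 463
 468 477 476 480 475 465]
300 [702 703 702 683 558 535 535 513 415 588 668 565 336 386 490 461 465 474
 473 471 464 396 318 229]
301 [704 704 704 683 560 531 526 522 487 570 601 485 468 468 475 474 472 471
 464 391 261 201 266 392]
302 [702 702 705 681 514 529 524 508 426 491 504 475 473 474 473 474 456 390
 258 192 245 387 457 463]
303 [704 704 702 683 523 448 471 510 469 470 474 476 476 474 451 319 272 276
 393 456 455 469 473 476]
304 [559 557 575 610 456 485 478 473 473 473 475 465 389 274 238 272 394 454
 462 476 476 478 472 452]
305 [503 469 472 503 474 474 469 470 478 459 392 267 194 252 391 453 467 475
 477 480 474 444 339 269]
[ 0.45990231 -0.00271833  0.1       ]
[ 0.45304053 -0.00256944  0.1       ]
[ 0.44618923 -0.00242078  0.1       ]
```

drive_tool:
  series: [0.0005, 0.005, 0.001, 0, -0.008, 0.004, 0.01, 0, 0.004, 0, 0, 0, 0, 0.01]

```text
time_s: 15.72
ee_pos: [0.4611, -0.0937, 0.0969]
eef_rot: [-0.033, 1.553, 0.024]
contact_force: [-0.3, -14.8, -2.8]
finger_gap: 0.0154
```

```bash
python3 g.py .4612 -.158 .0975 1.603
```

```text
t 15.72 pos [ 0.4611 -0.0937  0.0969] gap 0.0154 F [ -0.3 -14.8  -2.8] M [-2.64  0.15 -0.06]
axes
 [[ 0.018 -0.037  0.999]
 [-0.005  0.999  0.037]
 [-1.    -0.006  0.017]]
delta tool [-0.0003 -0.0642 -0.0022] n>= 1.5402276155778245
turn [0.0046 0.0173 0.006 ] 0.13877625814742048
turn [-3.1369 -0.0094  0.0272] 25.095271600003947
q [-0.39  0.12  1.92  0.    1.08 -1.99]
```

```bash
python3 - <<'E'
from h import *
from plant import eyes
f=eyes.grab_frame("side"); np.savez("pics/sideB.npz",**f)
B=f;A=load("sidez")
a=cv2.resize(A["color"][225:265,255:295,::-1],None,fx=10,fy=10,interpolation=0)
b=cv2.resize(B["color"][225:265,255:295,::-1],None,fx=10,fy=10,interpolation=0)
cv2.imwrite("pics/B.png",np.hstack([a,b]))
for d in "xyzAB":
    f=load("side"+d); hsv=cv2.cvtColor(f["color"],cv2.COLOR_RGB2HSV)
    m=cv2.inRange(hsv,(0,150,60),(8,255,255))|cv2.inRange(hsv,(172,150,60),(180,255,255)); m[:, :240]=0;m[:,310:]=0;m[:190]=0;m[290:]=0
    ys,xs=np.nonzero(m); print(d,len(xs),xs.min(),xs.max(),ys.min(),ys.max(),xs.mean(),ys.mean())
E
python3 g.py .4612 -.158 .0975 1.603|head -1
```

```text
x 66 269 282 248 257 275.3787878787879 253.62121212121212
y 61 269 281 247 256 275.40983606557376 252.59016393442624
z 64 252 281 196 256 274.375 251.484375
A 61 269 281 247 256 274.8688524590164 252.9344262295082
B 62 269 281 246 255 274.93548387096774 251.90322580645162
t 15.77 pos [ 0.4611 -0.0934  0.097 ] gap 0.0155 F [ -1.1 -11.7  -2.4] M [-2.33  0.19 -0.04]
```

```bash
python3 - <<'E'
from h import *
from plant import eyes
f=eyes.grab_frame("top"); np.savez("pics/topB.npz",**f)
for d in "rstvwxyAB":
    g=load("top"+d)["color"].astype(float).sum(2)
    row=g[260:268,288:300].mean(0).astype(int); row2=g[276:279,288:300].mean(0).astype(int)
    print(d,row,row2, g[274:284,296].astype(int))
cv2.imwrite("pics/B2.png",cv2.resize(f["color"][262:292,284:314,::-1],None,fx=20,fy=20,interpolation=cv2.INTER_CUBIC))
E
```

```text
r [703 702 697 683 677 672 634 663 633 481 620 596] [527 525 529 526 532 430 349 632 654 654 409 314] [655 651 656 652 656 634 453 249 252 245]
s [703 702 697 684 677 666 624 657 632 482 621 596] [528 526 526 528 530 432 349 633 654 654 418 320] [655 656 656 653 654 635 456 279 273 278]
t [703 702 698 683 673 666 624 656 632 482 620 596] [525 526 527 529 530 431 344 632 653 668 428 322] [655 655 653 653 655 631 480 278 276 286]
v [703 703 698 686 674 667 625 656 634 492 621 596] [523 542 547 572 579 477 367 669 692 692 438 322] [692 692 692 693 693 669 488 274 284 277]
w [703 703 697 684 673 666 625 662 643 495 622 599] [544 560 574 577 579 476 368 671 692 692 441 322] [694 695 694 691 693 671 481 280 284 278]
x [703 703 697 684 673 666 626 656 632 481 621 597] [573 574 576 577 578 477 373 669 693 692 438 338] [692 694 692 694 694 667 485 279 286 278]
y [702 703 698 684 673 666 626 656 633 480 621 598] [574 573 574 578 577 479 382 669 666 539 479 475] [691 691 691 683 624 534 480 468 478 474]
A [703 703 698 684 674 666 625 657 633 481 622 597] [573 574 576 579 579 476 378 670 692 692 448 330] [693 693 690 693 693 670 479 279 283 278]
B [703 703 698 684 671 668 625 659 634 482 624 598] [574 574 575 578 580 481 392 670 690 616 510 472] [690 691 694 694 682 604 482 466 463 466]
```

```bash
python3 - <<'E'
from h import *
for d in "rtvwxyAB":
    g=load("top"+d)["color"].astype(int).sum(2)
    print(d,g[268:280,293],g[268:280,294])
E
```

```text
r [669 383 342 333 350 417 418 422 416 412 463 454] [659 558 445 439 448 434 335 347 359 349 340 220]
t [667 388 337 336 359 414 418 417 413 416 466 455] [658 556 441 441 446 434 338 352 350 349 335 222]
v [668 390 336 345 375 449 457 462 456 460 515 499] [661 581 444 473 471 466 364 371 374 368 359 242]
w [669 387 346 356 379 456 455 459 459 462 509 498] [660 583 471 477 471 467 364 365 376 372 357 256]
x [672 395 371 377 390 457 482 480 458 464 510 498] [658 563 472 477 480 494 468 461 383 378 359 244]
y [668 390 347 373 392 469 482 479 463 465 509 502] [659 560 447 474 490 541 476 466 406 378 363 252]
A [669 389 343 375 395 465 481 482 451 466 511 502] [660 562 452 476 489 539 475 461 406 373 357 246]
B [670 391 339 339 387 516 483 478 472 462 509 500] [657 560 438 441 469 537 484 473 445 374 359 248]
```

drive_tool:
  series: [0.001, 0.001, -0.001, 0, 0.017, 0, 0.01, 0, 0.002, 0, 0, 0, 0, 0.01]

```text
time_s: 15.98
ee_pos: [0.4609, -0.0949, 0.0973]
eef_rot: [-0.042, 1.568, 0.018]
contact_force: [0.6, -10.3, -2.7]
finger_gap: 0.0157
```

```bash
python3 g.py .4612 -.158 .0975 1.603
```

```text
t 15.98 pos [ 0.4609 -0.0949  0.0973] gap 0.0157 F [  0.6 -10.3  -2.7] M [-1.8  -0.03 -0.04]
axes
 [[ 0.003 -0.038  0.999]
 [-0.015  0.999  0.038]
 [-1.    -0.015  0.002]]
delta tool [ 0.0007 -0.0631 -0.0021] n>= 1.5128839715753808
turn [0.0058 0.0021 0.0154] 0.12298378733449515
turn [-3.1357 -0.0241  0.0033] 25.08535512237718
q [-0.38  0.13  1.91 -0.01  1.09 -1.98]
```

drive_tool:
  series: [0.001, 0.002, 0, 0, 0, 0, 0.01, 0.001, 0.002, 0, 0, 0, 0, 0.01]

```text
time_s: 16.15
ee_pos: [0.4613, -0.0951, 0.0967]
eef_rot: [-0.051, 1.568, 0.012]
contact_force: [-1.0, -10.5, 1.5]
finger_gap: 0.0157
```

```bash
python3 g.py .4612 -.158 .0975 1.603
```

```text
t 16.15 pos [ 0.4613 -0.0951  0.0967] gap 0.0157 F [ -1.  -10.5   1.5] M [-1.51  0.23  0.04]
axes
 [[ 0.003 -0.04   0.999]
 [-0.025  0.999  0.04 ]
 [-1.    -0.025  0.002]]
delta tool [ 0.0008 -0.0628 -0.0026] n>= 1.50690408201199
turn [0.0079 0.0024 0.0248] 0.19833297573029368
turn [-3.1335 -0.0388  0.0038] 25.06760689938636
q [-0.37  0.13  1.92 -0.02  1.08 -1.97]
```

drive_tool:
  series: [0.0, -0.003, -0.001, 0.007, 0.002, 0.024, 0.01, 0, 0, -0.001, 0.002, 0, 0.006, 0.01]

```text
time_s: 16.32
ee_pos: [0.46, -0.0997, 0.0976]
eef_rot: [-0.025, 1.569, 0.027]
contact_force: [2.8, -4.6, -4.0]
finger_gap: 0.0162
```

```bash
python3 g.py .4612 -.158 .0975 1.603
```

```text
t 16.32 pos [ 0.46   -0.0997  0.0976] gap 0.0162 F [ 2.8 -4.6 -4. ] M [-1.16 -0.38 -0.15]
axes
 [[ 0.002 -0.033  0.999]
 [ 0.001  0.999  0.033]
 [-1.     0.001  0.002]]
delta tool [ 0.     -0.0583 -0.0007] n>= 1.3979893725321055
turn [ 0.0009  0.0017 -0.0013] 0.013831524853723461
turn [-3.1406e+00  2.0000e-03  2.7000e-03] 25.125126725148128
q [-0.4   0.13  1.91  0.    1.1  -2.  ]
```

```bash
python3 - <<'E'
from h import *
c=np.array([.5346,.0100]);ex=np.array([.9995,.0322]);ey=np.array([-.0322,.9995])
for d in "rtA":
    T=load("top"+d); hsv=cv2.cvtColor(T["color"],cv2.COLOR_RGB2HSV)
    m=cv2.inRange(hsv,(15,110,100),(32,255,255)); m[:225]=0;m[260:]=0;m[:,:280]=0;m[:,:][:,320:]=0
    ys,xs=np.nonzero(m)
    w=onz(T,(xs.mean(),ys.mean()),.113)[:2]-c; print(d,len(xs),xs.mean(),ys.mean(),"nut local",w@ex,w@ey)
    w=onz(T,(296,280.0),.108)[:2]-c; print("tab edge local",w@ex,w@ey)
    g=T["color"].astype(float).sum(2)
    print(g[208:226,294].astype(int))
E
```

```text
r 25 294.4 243.04 nut local 0.005834403360333909 -9.01016534458575e-05
tab edge local -0.09524832278411541 0.0012023957226845303
[148 151 146 142 154 334 575 567 608 644 667 637 561 535 634 682 684 685]
t 23 294.39130434782606 243.0 nut local 0.005946466462062586 -7.198765030144049e-05
tab edge local -0.09524832278411541 0.0012023957226845303
[142 153 144 147 150 341 579 568 612 643 669 637 561 532 634 683 682 684]
A 25 294.4 243.04 nut local 0.005834403360333909 -9.01016534458575e-05
tab edge local -0.09524832278411541 0.0012023957226845303
[146 145 139 138 149 340 579 569 613 642 668 640 565 533 635 684 685 685]
```

drive_tool:
  series: [0.0015, -0.002, 0.001, 0, 0, 0.015, 0.01, 0.0015, -0.002, 0, 0, 0, 0.015, 0.01]

```text
time_s: 16.48
ee_pos: [0.4605, -0.1028, 0.0942]
eef_rot: [-0.0, 1.57, 0.054]
contact_force: [1.1, -1.5, -3.6]
finger_gap: 0.0157
```

```bash
python3 g.py .4612 -.158 .0975 1.603
```

```text
t 16.48 pos [ 0.4605 -0.1028  0.0942] gap 0.0157 F [ 1.1 -1.5 -3.6] M [-0.65 -0.21 -0.14]
axes
 [[-0.    -0.034  0.999]
 [ 0.034  0.999  0.034]
 [-0.999  0.034  0.001]]
delta tool [-0.0052 -0.0551 -0.0012] n>= 1.3206471707639607
turn [ 0.0022  0.0009 -0.0339] 0.2710564566204239
turn [-3.139e+00  5.320e-02  1.500e-03] 25.111791465437726
q [-0.42  0.15  1.9   0.03  1.11 -2.05]
```

drive_tool:
  series: [0.0005, 0.003, 0, 0.001, 0, 0.004, 0.01, 0.0003, 0.003, 0, 0.001, 0, 0.004, 0.01]

```text
time_s: 16.65
ee_pos: [0.46, -0.0976, 0.0929]
eef_rot: [0.009, 1.571, 0.058]
contact_force: [0.2, -6.9, -2.7]
finger_gap: 0.0156
```

```bash
python3 g.py .4612 -.158 .0975 1.603
```

```text
t 16.65 pos [ 0.46   -0.0976  0.0929] gap 0.0156 F [ 0.2 -6.9 -2.7] M [-1.5  -0.19 -0.11]
axes
 [[-0.001 -0.031  1.   ]
 [ 0.042  0.999  0.031]
 [-0.999  0.042  0.   ]]
delta tool [-0.0072 -0.0601 -0.0007] n>= 1.442119097808841
turn [-0.0014  0.0003 -0.0425] 0.34003437540762876
turn [ 3.1394e+00 -6.6700e-02 -4.0000e-04] 25.11555903539021
q [-0.42  0.15  1.91  0.04  1.11 -2.04]
```

```bash
python3 - <<'E'
from h import *
from plant import eyes
f=eyes.grab_frame("side"); np.savez("pics/sideC.npz",**f)
for d in "hrstvwxyABC":
    g=load("side"+d)["color"].astype(int).sum(2)
    print(d,g[216:230,255],g[216:230,257])
cv2.imwrite("pics/C.png",np.hstack([cv2.resize(load("side"+d)["color"][210:240,245:265,::-1],None,fx=13,fy=13,interpolation=0) for d in "rwC"]))
E
```

```text
h [ 75  75  86  94  94  94  97 135 146 168 138  45  99  99] [577 588 379 172 174 189 132 124 145 173  92 108  89  76]
r [ 99 100 111 112 116 114 117 155 183 118  51 119 120 110] [546 555 374 185 184 122 122 134 185  69 112 129 107  97]
s [ 96 102 103 110 115 110 133 154 184 115  54 119 123 112] [510 519 345 169 172 115 127 147 183  65 113 126 108 100]
t [ 99  99 108 109 114 121 135 153 183 117  54 120 118 115] [510 519 345 166 169 130 128 145 181  68 108 129 106  97]
v [ 95  99 105 111 116 119 131 154 183 115  51 103 108  96] [647 662 439 212 197 133 128 149 181  66 107 117  84  78]
w [ 99  97 106 106 111 118 132 155 182 120  46 105 103  98] [487 656 441 208 193 131 128 147 178  71 104 119  85  82]
x [ 97  97 104 109 113 107 133 153 164  94  49 100 103  95] [586 591 379 173 178 124 124 140 158  50 105 119  89  81]
y [ 92 101 104 112 114 111 132 135 164 102  42 102 100  97] [578 591 382 174 175 124 128 125 159  58 107 114  87  78]
A [ 95  96 103 108 112 118 132 151 164  97  45 101 102  95] [592 592 385 171 174 125 125 145 181  57 103 116  87  78]
B [ 94  98 102 111 112 109 131 134 162  97  50 101 103  97] [580 589 382 173 172 124 125 145 162  53 107 116  87  77]
C [ 99  97 105 109 112 120 137 151 180 114  47 105 102  97] [480 632 403 178 175 126 123 139 177  67 108 116  87  78]
```

```bash
python3 - <<'E'
from h import *
from plant import eyes
f=eyes.grab_frame("top"); np.savez("pics/topC.npz",**f)
g=f["color"].astype(int).sum(2); print(g[268:280,293],g[268:280,294]); print(g[268:280,300],g[268:280,301])
a=[cv2.resize(load("side"+d)["color"][225:265,255:295,::-1],None,fx=10,fy=10,interpolation=0) for d in "zC"]
cv2.imwrite("pics/C2.png",np.hstack(a))
E
python3 g.py .4612 -.158 .0975 1.603|head -1
```

```text
[671 425 377 378 382 444 480 480 453 466 510 497] [685 602 474 473 486 513 477 464 404 369 363 249]
[558 538 534 513 428 610 664 574 424 332 328 309] [563 531 533 506 441 614 661 572 410 332 334 330]
t 16.75 pos [ 0.4602 -0.0977  0.093 ] gap 0.0156 F [ 1.8 -5.8 -3.1] M [-1.36 -0.18 -0.07]
```

drive_tool:
  series: [0.0015, -0.003, 0.0005, -0.001, 0, 0.015, 0.01, 0.0015, -0.002, 0, 0, 0, 0.015, 0.01]

```text
time_s: 16.92
ee_pos: [0.4606, -0.1011, 0.0898]
eef_rot: [0.031, 1.571, 0.086]
contact_force: [1.0, -1.1, -2.7]
finger_gap: 0.0158
```

```bash
python3 g.py .4612 -.158 .0975 1.603
```

```text
t 16.92 pos [ 0.4606 -0.1011  0.0898] gap 0.0158 F [ 1.  -1.1 -2.7] M [-0.41 -0.15 -0.08]
axes
 [[-0.002 -0.035  0.999]
 [ 0.074  0.997  0.035]
 [-0.997  0.074  0.   ]]
delta tool [-0.0119 -0.0561 -0.0014] n>= 1.3464648306796847
turn [ 0.0027  0.0001 -0.0745] 0.5957165002040805
turn [-3.1367e+00  1.1680e-01  1.0000e-04] 25.093646949449
q [-0.45  0.16  1.9   0.07  1.12 -2.09]
```

drive_tool:
  series: [0.0005, 0.003, 0, 0.001, 0, 0.004, 0.01, 0.0003, 0.003, 0, 0.001, 0, 0.004, 0.01]

```text
time_s: 17.08
ee_pos: [0.4607, -0.0983, 0.0894]
eef_rot: [0.036, 1.571, 0.087]
contact_force: [-0.9, -10.6, -2.1]
finger_gap: 0.0158
```

```bash
python3 g.py .4612 -.158 .0975 1.603
```

```text
t 17.08 pos [ 0.4607 -0.0983  0.0894] gap 0.0158 F [ -0.9 -10.6  -2.1] M [-1.91  0.14  0.02]
axes
 [[-0.003 -0.033  0.999]
 [ 0.078  0.996  0.033]
 [-0.997  0.078 -0.   ]]
delta tool [-0.0127 -0.0589 -0.0014] n>= 1.411278890249685
turn [ 0.0006 -0.0002 -0.0786] 0.6284713221240021
turn [-3.1385e+00  1.2330e-01 -3.0000e-04] 25.108289991852384
q [-0.44  0.16  1.9   0.08  1.12 -2.08]
```

```bash
python3 look.py D 250 195 50 60 280 255 32 36; python3 - <<'E'
from h import *
f=load("topD")
g=f["color"].astype(int).sum(2); print(g[268:280,293],g[268:280,294]); print(g[268:280,300],g[268:280,301])
a=[cv2.resize(load("side"+d)["color"][225:265,255:295,::-1],None,fx=10,fy=10,interpolation=0) for d in "CD"]
cv2.imwrite("pics/D2.png",np.hstack(a))
E
python3 g.py .4612 -.158 .0975 1.603|head -1
```

```text
side 8.0
top 12.5
[670 423 371 376 388 450 485 480 453 459 512 498] [684 603 475 475 485 539 622 496 398 375 356 253]
[558 537 532 516 438 607 651 569 413 324 338 375] [559 531 530 509 448 616 655 562 396 330 343 401]
t 17.18 pos [ 0.4607 -0.0982  0.0895] gap 0.0161 F [-0.2 -7.7 -2.3] M [-1.63  0.04 -0.01]
```

drive_tool:
  series: [-0.0005, -0.004, 0, 0, 0, -0.015, 0.01, -0.0015, -0.001, 0, 0, 0, -0.018, 0.01, -0.0015, -0.001, 0, 0, 0, -0.018, 0.01, -0.0012, -0.001, 0, 0, 0, -0.016, 0.01]

```text
time_s: 17.52
ee_pos: [0.46, -0.1037, 0.0935]
eef_rot: [-0.011, 1.573, 0.035]
contact_force: [0.1, -0.6, -0.9]
finger_gap: 0.0155
```

```bash
python3 look.py E 250 195 50 60 280 255 32 36; python3 g.py .4612 -.158 .0975 1.603; python3 - <<'E'
from h import *
a=[cv2.resize(load("side"+d)["color"][225:270,255:295,::-1],None,fx=10,fy=10,interpolation=0) for d in "DE"]
cv2.imwrite("pics/E2.png",np.hstack(a))
E
```

```text
side 8.0
top 12.5
t 17.62 pos [ 0.4602 -0.1036  0.0936] gap 0.0155 F [ 0.9  0.  -0.8] M [-0.18 -0.16 -0.1 ]
axes
 [[-0.002 -0.03   1.   ]
 [ 0.015  0.999  0.03 ]
 [-1.     0.015 -0.002]]
delta tool [-0.0047 -0.0543 -0.0007] n>= 1.3021300897237784
turn [-0.0019 -0.0019 -0.015 ] 0.12007190392402632
turn [ 3.1396e+00 -2.3600e-02  3.0000e-03] 25.116581729895692
q [-0.41  0.15  1.91  0.01  1.1  -2.02]
```

drive_tool:
  series: [-0.001, 0, 0, -0.002, -0.002, -0.007, 0.01, -0.001, 0, 0, 0, 0, -0.007, 0.01]

```text
time_s: 17.78
ee_pos: [0.4605, -0.1033, 0.0957]
eef_rot: [-0.026, 1.57, 0.026]
contact_force: [1.5, -1.1, -1.8]
finger_gap: 0.0158
```

```bash
python3 g.py .4612 -.158 .0975 1.603
```

```text
t 17.78 pos [ 0.4605 -0.1033  0.0957] gap 0.0158 F [ 1.5 -1.1 -1.8] M [-0.38 -0.21 -0.09]
axes
 [[ 0.001 -0.033  0.999]
 [-0.     0.999  0.033]
 [-1.    -0.     0.001]]
delta tool [-0.0018 -0.0547 -0.0011] n>= 1.3110735076689664
turn [0.0009 0.0009 0.0001] 0.007201267286738288
turn [-3.1407e+00 -2.0000e-04  1.4000e-03] 25.12553756531977
q [-0.4   0.14  1.91  0.    1.09 -2.01]
```

drive_tool:
  series: [0, 0.003, 0, 0, 0, 0.003, 0.01, 0, 0.003, 0, 0, 0, 0.003, 0.01]

```text
time_s: 17.95
ee_pos: [0.4608, -0.0984, 0.0962]
eef_rot: [-0.026, 1.569, 0.029]
contact_force: [1.0, -6.3, -2.6]
finger_gap: 0.0158
```

```bash
python3 g.py .4612 -.158 .0975 1.603
```

```text
t 17.95 pos [ 0.4608 -0.0984  0.0962] gap 0.0158 F [ 1.  -6.3 -2.6] M [-1.21 -0.12 -0.05]
axes
 [[ 0.002 -0.035  0.999]
 [ 0.002  0.999  0.035]
 [-1.     0.002  0.002]]
delta tool [-0.0014 -0.0595 -0.0016] n>= 1.4275600500124443
turn [ 0.0023  0.002  -0.0018] 0.018493444339422422
turn [-3.1393e+00  2.9000e-03  3.1000e-03] 25.11422512026498
q [-0.4   0.14  1.91  0.    1.09 -2.  ]
```

drive_tool:
  series: [0, -0.002, 0.002, 0.002, 0.002, 0, 0.01, 0, -0.001, 0.0015, 0, 0, 0, 0.01]

```text
time_s: 18.12
ee_pos: [0.4617, -0.1005, 0.0953]
eef_rot: [-0.025, 1.577, 0.03]
contact_force: [-1.8, -0.9, -0.8]
finger_gap: 0.0159
```

drive_tool:
  series: [0, 0.003, 0.0005, 0.001, 0, 0.003, 0.01, 0, 0.003, 0, 0, 0, 0.003, 0.01]

```text
time_s: 18.28
ee_pos: [0.4614, -0.0981, 0.0953]
eef_rot: [-0.027, 1.58, 0.029]
contact_force: [-1.9, -10.0, -0.6]
finger_gap: 0.0162
```

```bash
python3 g.py .4612 -.158 .0975 1.603
```

```text
t 18.28 pos [ 0.4614 -0.0981  0.0953] gap 0.0162 F [ -1.9 -10.   -0.6] M [-1.75  0.34  0.11]
axes
 [[-0.009 -0.036  0.999]
 [ 0.002  0.999  0.036]
 [-1.     0.002 -0.009]]
delta tool [-0.0023 -0.0598 -0.0023] n>= 1.4348960385031764
turn [ 0.0035 -0.0094 -0.0018] 0.0752133771791028
turn [-3.1381e+00  2.9000e-03 -1.4800e-02] 25.10461300766648
q [-0.39  0.15  1.9  -0.    1.1  -2.  ]
```

drive_tool:
  series: [0, 0.002, -0.002, 0, -0.005, 0.002, 0.01, 0.002, 0.002, 0, 0, -0.004, 0.002, 0.01, 0, 0.002, 0.002, 0, 0, 0.002, 0.01, -0.002, 0.002, 0, 0, 0, 0.002, 0.01, -0.002, 0.002, 0, 0, 0, 0.002, 0.01, 0, 0.002, -0.002, 0, 0, 0.002, 0.01]

```text
time_s: 18.78
ee_pos: [0.4601, -0.0976, 0.0986]
eef_rot: [-0.037, 1.571, 0.024]
contact_force: [2.8, -7.1, -4.8]
finger_gap: 0.016
```

```bash
python3 look.py F 250 195 50 60 280 255 32 36; python3 g.py .4612 -.158 .0975 1.603
```

```text
side 8.0
top 12.5
t 18.88 pos [ 0.4601 -0.0976  0.0986] gap 0.0158 F [ 0.3 -7.2 -4.8] M [-1.5  -0.22 -0.17]
axes
 [[ 0.    -0.038  0.999]
 [-0.008  0.999  0.038]
 [-1.    -0.008 -0.   ]]
delta tool [ 0.0016 -0.0604 -0.0012] n>= 1.448445083554431
turn [ 0.0058 -0.0001  0.008 ] 0.06419553614136372
turn [-3.1357e+00 -1.2600e-02 -1.0000e-04] 25.085838988364685
q [-0.39  0.13  1.91 -0.01  1.1  -1.99]
```

```bash
python3 - <<'E'
from h import *
for d in "vxBDEF":
    g=load("top"+d)["color"].astype(int).sum(2); print(d,g[270:280,292],g[270:280,293],g[270:280,294],g[270:280,295])
a=[cv2.resize(load("top"+d)["color"][266:284,288:304,::-1],None,fx=16,fy=16,interpolation=0) for d in "vDF"]
cv2.imwrite("pics/F2.png",np.hstack(a))
E
```

```text
v [524 531 525 535 573 576 581 579 579 578] [336 345 375 449 457 462 456 460 515 499] [444 473 471 466 364 371 374 368 359 242] [673 671 675 673 669 668 669 670 669 639]
x [572 574 574 573 578 580 578 580 576 577] [371 377 390 457 482 480 458 464 510 498] [472 477 480 494 468 461 383 378 359 244] [648 673 674 676 674 673 671 670 668 639]
B [525 525 539 572 577 582 587 578 576 576] [339 339 387 516 483 478 472 462 509 500] [438 441 469 537 484 473 445 374 359 248] [637 637 647 680 674 673 674 669 669 641]
D [568 573 572 572 583 584 584 580 577 578] [371 376 388 450 485 480 453 459 512 498] [475 475 485 539 622 496 398 375 356 253] [674 674 677 677 686 675 671 669 669 646]
E [575 572 573 572 577 586 579 580 576 581] [379 378 392 445 433 459 453 459 509 497] [475 472 481 500 542 455 379 367 355 248] [675 676 675 675 678 673 669 669 669 646]
F [539 574 571 573 580 583 580 574 578 580] [353 374 390 444 482 478 465 464 513 500] [446 470 477 513 534 463 416 370 363 235] [644 676 677 676 677 674 672 670 667 645]
```

```bash
python3 - <<'E'
from h import *
a=np.linspace(0,2*np.pi,73)
def ell(f,x,y,z,r):
    q=proj(f,np.c_[x+r*np.cos(a),y+0*a,z+r*np.sin(a)]); return np.round([q[:,0].min(),q[:,0].max(),q[:,1].max()],1)
# subpixel edges of red: R-G
for d,tcp in (("t",(.4617,-.1626)),("v",(.4604,-.1324)),("w",(.4606,-.1279)),("x",(.4607,-.1001)),("E",(.4602,-.1036)),("F",(.4601,-.0976))):
    f=load("side"+d); c=f["color"].astype(float); rg=c[:,:,0]-c[:,:,1]; rg[:, :255]=0; rg[:,310:]=0; rg[:225]=0; rg[300:]=0
    mx=rg.max()*.85; 
    # bottom edge per column
    cols=[]
    for x in range(262,300):
        col=rg[:,x]; idx=np.nonzero(col>mx/2)[0]
        if len(idx)==0: continue
        b=idx.max(); cols.append((x,b+(col[b]-mx/2)/(col[b]-col[b+1]+1e-9)))
    cols=np.array(cols); print(d,"L",cols[0,0],"R",cols[-1,0],"bottom",cols[:,1].max().round(2),"at",cols[cols[:,1].argmax(),0])
    for z in (.097,.1,.103): print("   ",z,ell(f,tcp[0]+.0003,tcp[1]-.009,z,.0175))
E
```

```text
t L 275.0 R 288.0 bottom 274.55 at 279.0
    0.097 [274.8 288.8 275.7]
    0.1 [274.7 288.8 274.8]
    0.103 [274.6 288.7 274. ]
v L 272.0 R 284.0 bottom 266.2 at 276.0
    0.097 [271.6 285.4 267.2]
    0.1 [271.5 285.4 266.4]
    0.103 [271.4 285.3 265.6]
w L 272.0 R 284.0 bottom 265.21 at 276.0
    0.097 [271.3 285.1 266. ]
    0.1 [271.2 285.  265.1]
    0.103 [271.1 285.  264.3]
x L 269.0 R 282.0 bottom 257.46 at 273.0
    0.097 [269.  282.6 258.4]
    0.1 [268.9 282.5 257.6]
    0.103 [268.9 282.5 256.8]
E L 270.0 R 282.0 bottom 259.43 at 276.0
    0.097 [269.1 282.7 259.4]
    0.1 [269.  282.6 258.6]
    0.103 [269.  282.6 257.7]
F L 269.0 R 281.0 bottom 256.43 at 273.0
    0.097 [268.6 282.1 257.8]
    0.1 [268.5 282.1 257. ]
    0.103 [268.4 282.  256.1]
```

```bash
python3 - <<'E'
from h import *
p=[.5346,.0100,.0322]
def w(x,y,z):
    c,s=np.cos(p[2]),np.sin(p[2]); return [p[0]+c*x-s*y,p[1]+s*x+c*y,z]
f=load("sideC"); g=f["color"].astype(int).sum(2)
for c in (259,260,261,262): print(c,g[216:232,c])
for z in (.106,.108,.110,.112):
    q=proj(f,[w(-.080,.0045,z),w(-.080,-.0045,z),w(-.09,.0045,z),w(-.09,-.0045,z)]); print(z,q.round(2).tolist())
# reference: near cheek top edges z .115 and far
q=proj(f,[w(-.08,.0245,.115),w(-.08,.0065,.115),w(-.08,-.0225,.115),w(-.08,-.0315,.115)]);print("fork",q.round(2).tolist())
f0=load("side0"); g=f0["color"].astype(int).sum(2)
for c in (263,265,267): print(c,g[210:236,c])
fh=load("sideh"); g=fh["color"].astype(int).sum(2)
for c in (259,260,261,262,263,265,267): print("h",c,g[210:236,c])
E
```

```text
259 [ 50  58 493 342 139 761 440  76 126   8 331 230 206 224 226 219]
260 [ 70  50 110 227 310 754 765 211  94  39 331 423 227 193 214 210]
261 [ 79  77  48  65 474 748 685 300 136 172 580 601 373 201 203 193]
262 [ 84  82  67  20 439 756 563 278 293 361 578 598 235 200 220 222]
0.106 [[263.56, 221.33], [264.32, 223.39], [259.94, 222.07], [260.69, 224.14]]
0.108 [[263.5, 220.76], [264.27, 222.82], [259.88, 221.5], [260.63, 223.57]]
0.11 [[263.45, 220.19], [264.22, 222.25], [259.82, 220.93], [260.57, 223.0]]
0.112 [[263.39, 219.63], [264.16, 221.69], [259.76, 220.37], [260.51, 222.43]]
fork [[261.62, 214.27], [263.14, 218.32], [265.64, 225.01], [266.44, 227.14]]
263 [113 110  99  49 556 529 520 547 396 213 348 253 244 223 266 362 551 578
 234 216 229 233 231 231 230 226]
265 [113 109  80 290 544 519 524 553 230 208 225 222 232 331 265 452 558 401
 222 225 198 333 219 238 229 231]
267 [113 106  63 427 539 525 534 389 211 219 227 210 228 212 262 554 575 217
 214 220 201 507 333 310 228 281]
h 259 [102 101  93  75  24 566 540 538 571 330 222 140 584 414 132 130   5 373
 219 221 225 218 221 178 168 178]
h 260 [102  99 112  86 295 552 532 535 572 239 204 160 750 761 269  87 148 448
 208 188 210 204 207 208 207 211]
h 261 [102  99 107  75 299 543 534 541 489 223 184 403 737 759 262  99 571 605
 297 214 221 204 207 212 204 216]
h 262 [102  96 108  58 428 539 533 550 403 207 170 438 730 552 280 329 568 589
 243 220 237 239 238 241 238 237]
h 263 [101 100 103  49 570 539 530 556 402 208 296 590 729 533 278 410 564 591
 241 224 239 237 239 236 237 232]
h 265 [101  93  86 300 553 531 534 565 230 184 281 725 746 321 144 451 571 414
 228 231 193 343 225 242 233 235]
h 267 [103  88  71 436 550 534 546 398 205 163 587 730 540 258 268 573 601 227
 223 263 183 519 341 319 231 289]
```

drive_tool:
  series: [0, -0.003, 0.0005, 0.005, 0, 0, 0.01, -0.001, -0.001, 0, 0, 0, -0.015, 0.01, -0.0015, 0, 0, 0, 0, -0.02, 0.01]

```text
time_s: 19.13
ee_pos: [0.4603, -0.1028, 0.1002]
eef_rot: [-0.058, 1.571, -0.011]
contact_force: [-0.0, -1.1, -2.3]
finger_gap: 0.0158
```

```bash
python3 g.py .4612 -.158 .0975 1.603
```

```text
t 19.13 pos [ 0.4603 -0.1028  0.1002] gap 0.0158 F [-0.  -1.1 -2.3] M [-0.38  0.02 -0.01]
axes
 [[-0.    -0.03   1.   ]
 [-0.044  0.999  0.03 ]
 [-0.999 -0.044 -0.002]]
delta tool [ 0.0051 -0.055  -0.0008] n>= 1.3197051761245175
turn [-0.0024 -0.0018  0.0441] 0.35317595549847824
turn [3.1384e+00 6.9300e-02 2.8000e-03] 25.107184730321574
q [-0.37  0.13  1.91 -0.05  1.09 -1.95]
```

drive_tool:
  series: [-0.0015, 0, 0, 0, 0, -0.02, 0.01, -0.0015, 0, 0, 0, 0, -0.02, 0.01]

```text
time_s: 19.3
ee_pos: [0.4603, -0.1027, 0.1035]
eef_rot: [-0.091, 1.57, -0.046]
contact_force: [-0.1, -3.5, -1.3]
finger_gap: 0.0162
```

```bash
python3 g.py .4612 -.158 .0975 1.603
```

```text
t 19.3 pos [ 0.4603 -0.1027  0.1035] gap 0.0162 F [-0.1 -3.5 -1.3] M [-0.5   0.09  0.04]
axes
 [[ 0.001 -0.029  1.   ]
 [-0.087  0.996  0.029]
 [-0.996 -0.087 -0.002]]
delta tool [ 0.0108 -0.0546 -0.0007] n>= 1.3090084991541862
turn [-0.0034 -0.0021  0.0875] 0.7002078039086866
turn [3.1352 0.1373 0.0033] 25.08182435925948
q [-0.35  0.12  1.92 -0.09  1.08 -1.9 ]
```

drive_tool:
  series: [-0.0015, 0, 0, 0, 0, -0.02, 0.01, -0.0015, 0, 0, 0, 0, -0.02, 0.01]

```text
time_s: 19.47
ee_pos: [0.4603, -0.102, 0.1073]
eef_rot: [-0.126, 1.568, -0.081]
contact_force: [0.3, -1.7, -3.4]
finger_gap: 0.0157
```

```bash
python3 look.py G 245 195 50 60 280 255 32 36;python3 g.py .4612 -.158 .0975 1.603; python3 - <<'E'
from h import *
for d in "hCFG":
    g=load("side"+d)["color"].astype(int).sum(2); print(d,g[216:230,253],g[216:230,255],g[216:226,260])
E
```

```text
side 8.0
top 12.5
t 19.57 pos [ 0.4604 -0.1012  0.1071] gap 0.0157 F [-0.1 -2.4 -2.7] M [-0.28  0.   -0.12]
axes
 [[ 0.002 -0.03   1.   ]
 [-0.13   0.991  0.03 ]
 [-0.992 -0.13  -0.002]]
delta tool [ 0.0169 -0.0551 -0.0009] n>= 1.3204367169065807
turn [-0.0016 -0.0018  0.1302] 1.0419163007135144
turn [3.1333e+00 2.0430e-01 2.7000e-03] 25.066622738218793
q [-0.31  0.11  1.92 -0.14  1.07 -1.85]
h [ 99  99  96 104 101  99  96 152 122  97  87  61 102  99] [ 75  75  86  94  94  94  97 135 146 168 138  45  99  99] [532 535 572 239 204 160 750 761 269  87]
C [118 116 118 120 118  91 141 139 109  92  70 107 104 100] [ 99  97 105 109 112 120 137 151 180 114  47 105 102  97] [ 70  50 110 227 310 754 765 211  94  39]
F [119 117 113 117 118  96 158 133 100  79  69 101 100 105] [ 95  99 101 108 114 123 135 136 173  83  61 104 103  96] [555 543 570 207 442 753 685 209  32 125]
G [101  99  98 100 105  76 128 131 101  78  81 117 115 116] [ 79  85  91  95  99 106 113 135 158 102  32 118 118 109] [464 467 491 197 258 663 689 228  60  48]
```

drive_tool:
  series: [0.0025, -0.001, 0, -0.001, -0.001, 0.035, 0.01, 0.0025, -0.001, 0, 0, 0, 0.035, 0.01, 0.0025, 0, 0, 0, 0, 0.03, 0.01, 0.0015, 0, 0, 0, 0, 0.025, 0.01]

```text
time_s: 19.9
ee_pos: [0.4608, -0.0998, 0.0976]
eef_rot: [-0.028, 1.569, 0.03]
contact_force: [0.7, -2.2, -5.0]
finger_gap: 0.0159
```

```bash
python3 g.py .4612 -.158 .0975 1.603; cat > red.py <<'E'
from h import *
from plant import eyes,telemetry
import sys
a=np.linspace(0,2*np.pi,73)
f=eyes.grab_frame("side"); np.savez("pics/side%s.npz"%sys.argv[1],**f); tcp=telemetry.read_state()["ee_pos"]
c=f["color"].astype(float); rg=c[:,:,0]-c[:,:,1]; rg[:, :255]=0; rg[:,310:]=0; rg[:225]=0; rg[300:]=0
mx=rg.max()*.85; cols=[]
for x in range(258,300):
    col=rg[:,x]; idx=np.nonzero(col>mx/2)[0]
    if len(idx)==0: continue
    b=idx.max(); cols.append((x,b+(col[b]-mx/2)/(col[b]-col[b+1]+1e-9)))
cols=np.array(cols); B=cols[:,1].max()
def bot(z,y): 
    q=proj(f,np.c_[tcp[0]+.0003+.0175*np.cos(a),tcp[1]-.009+y+0*a,z+.0175*np.sin(a)]); return q[:,1].max(),q[:,0].min(),q[:,0].max()
from scipy.optimize import brentq
print("red L/R",cols[0,0],cols[-1,0],"pred",np.round(bot(.1,0)[1:],1),"bottom",round(B,2),"z if no lag",round(brentq(lambda z:bot(z,0)[0]-B,.05,.15),4))
cv2.imwrite("pics/red%s.png"%sys.argv[1],cv2.resize(f["color"][195:270,245:305,::-1],None,fx=8,fy=8,interpolation=0))
E
python3 red.py H
```

```text
t 19.9 pos [ 0.4608 -0.0998  0.0976] gap 0.0159 F [ 0.7 -2.2 -5. ] M [-0.84 -0.11 -0.14]
axes
 [[ 0.001 -0.037  0.999]
 [ 0.001  0.999  0.037]
 [-1.     0.001  0.001]]
delta tool [ 0.     -0.0581 -0.0017] n>= 1.3941272538779508
turn [ 0.0048  0.0012 -0.0013] 0.03832123855556688
turn [-3.1368e+00  2.1000e-03  1.9000e-03] 25.094409798490293
q [-0.4   0.13  1.91  0.    1.1  -2.01]
red L/R 269.0 282.0 pred [269.  282.5] bottom 257.27 z if no lag 0.1014
```

drive_tool:
  series: [0.0012, 0.001, -0.0005, 0.004, 0.001, 0, 0.01, 0.0003, 0.004, 0, 0, 0, 0.004, 0.01, 0.0003, 0.004, 0, 0, 0, 0.004, 0.01]

```text
time_s: 20.2
ee_pos: [0.4603, -0.0928, 0.0957]
eef_rot: [-0.019, 1.57, 0.029]
contact_force: [-0.6, -7.6, -2.2]
finger_gap: 0.0157
```

```bash
python3 g.py .4612 -.158 .0975 1.603;python3 red.py I
```

```text
t 20.2 pos [ 0.4603 -0.0928  0.0957] gap 0.0157 F [-0.6 -7.6 -2.2] M [-1.43  0.15 -0.04]
axes
 [[ 0.    -0.031  1.   ]
 [ 0.006  1.     0.031]
 [-1.     0.006  0.   ]]
delta tool [-0.0022 -0.0652 -0.0011] n>= 1.563142215223431
turn [-0.0017  0.0004 -0.0061] 0.048888763683041084
turn [ 3.1399e+00 -9.6000e-03 -6.0000e-04] 25.11941506616162
q [-0.39  0.13  1.91  0.01  1.1  -1.99]
red L/R 269.0 281.0 pred [268.1 281.6] bottom 255.69 z if no lag 0.0994
```

drive_tool:
  series: [0, 0.004, 0, 0.001, 0, 0.002, 0.01, 0, 0.004, 0, 0, 0, 0.003, 0.01]

```text
time_s: 20.42
ee_pos: [0.4603, -0.086, 0.0965]
eef_rot: [-0.021, 1.57, 0.029]
contact_force: [-1.0, -6.5, -4.0]
finger_gap: 0.0155
```

```bash
python3 g.py .4612 -.158 .0975 1.603;python3 red.py J
```

```text
t 20.42 pos [ 0.4603 -0.086   0.0965] gap 0.0155 F [-1.  -6.5 -4. ] M [-1.46  0.1  -0.04]
axes
 [[ 0.001 -0.032  0.999]
 [ 0.005  0.999  0.032]
 [-1.     0.005  0.001]]
delta tool [-0.0014 -0.072  -0.0014] n>= 1.726733925319493
turn [-0.      0.0008 -0.0053] 0.04252098081614217
turn [ 3.1416e+00 -8.3000e-03 -1.3000e-03] 25.13254638726201
q [-0.37  0.13  1.92  0.01  1.1  -1.98]
red L/R 268.0 280.0 pred [267.6 281. ] bottom 253.67 z if no lag 0.1003
```

drive_tool:
  series: [0.0008, 0.003, -0.0005, 0, 0, 0, 0.01, 0, 0.003, 0, 0, 0, 0.003, 0.01]

```text
time_s: 20.63
ee_pos: [0.4602, -0.0808, 0.0966]
eef_rot: [-0.025, 1.568, 0.03]
contact_force: [0.3, -6.1, -3.6]
finger_gap: 0.016
```

```bash
python3 g.py .4612 -.158 .0975 1.603|grep -v q
```

```text
t 20.63 pos [ 0.4602 -0.0808  0.0966] gap 0.016 F [ 0.3 -6.1 -3.6] M [-1.3   0.06 -0.03]
axes
 [[ 0.002 -0.035  0.999]
 [ 0.003  0.999  0.035]
 [-1.     0.003  0.002]]
delta tool [-0.0012 -0.0772 -0.0017] n>= 1.8517017873700197
turn [ 0.0024  0.0023 -0.0032] 0.025208842308325204
turn [-3.1391  0.0049  0.0035] 25.113096849916776
```

drive_tool:
  series: [0.0003, 0.003, 0, 0, 0, 0.001, 0.01, 0, 0.002, 0, 0, 0, 0.001, 0.01]

```text
time_s: 20.8
ee_pos: [0.4602, -0.077, 0.097]
eef_rot: [-0.03, 1.568, 0.029]
contact_force: [-1.0, -4.9, -3.8]
finger_gap: 0.0159
```

```bash
python3 g.py .4612 -.158 .0975 1.603;python3 red.py K
```

```text
t 20.8 pos [ 0.4602 -0.077   0.097 ] gap 0.0159 F [-1.  -4.9 -3.8] M [-1.26  0.09 -0.02]
axes
 [[ 0.003 -0.037  0.999]
 [-0.     0.999  0.037]
 [-1.    -0.001  0.003]]
delta tool [-0.0005 -0.081  -0.002 ] n>= 1.9424671948646344
turn [0.0049 0.0026 0.0005] 0.039110347633100874
turn [-3.1367e+00 -8.0000e-04  4.2000e-03] 25.09360798874492
q [-0.35  0.12  1.92  0.    1.09 -1.96]
red L/R 267.0 279.0 pred [266.9 280.2] bottom 251.47 z if no lag 0.1
```

drive_tool:
  series: [0.0006, 0.003, -0.0005, 0.004, 0.002, 0.002, 0.01, 0, 0.002, 0, 0, 0, 0.002, 0.01]

```text
time_s: 21.02
ee_pos: [0.4599, -0.0722, 0.097]
eef_rot: [-0.027, 1.569, 0.028]
contact_force: [-1.0, -4.7, -3.7]
finger_gap: 0.0157
```

drive_tool:
  series: [0.0002, 0.002, 0, 0, 0, 0.002, 0.01]

```text
time_s: 21.1
ee_pos: [0.4599, -0.0704, 0.097]
eef_rot: [-0.028, 1.569, 0.029]
contact_force: [-0.1, -5.7, -2.5]
finger_gap: 0.0159
```

drive_tool:
  series: [0.0002, 0.002, 0, 0, 0, 0.002, 0.01]

```text
time_s: 21.18
ee_pos: [0.4599, -0.0689, 0.097]
eef_rot: [-0.029, 1.568, 0.029]
contact_force: [-0.4, -9.7, -2.4]
finger_gap: 0.0159
```

```bash
python3 g.py .4612 -.158 .0975 1.603;python3 look.py L 245 195 50 60 280 250 50 40
```

```text
t 21.18 pos [ 0.4599 -0.0689  0.097 ] gap 0.0159 F [-0.4 -9.7 -2.4] M [-2.12  0.04 -0.03]
axes
 [[ 0.002 -0.037  0.999]
 [ 0.001  0.999  0.037]
 [-1.     0.001  0.002]]
delta tool [-0.0005 -0.0891 -0.002 ] n>= 2.1373221253739123
turn [ 0.0047  0.0022 -0.0005] 0.03765877306937143
turn [-3.1369e+00  8.0000e-04  3.4000e-03] 25.095066646995086
q [-0.34  0.12  1.92  0.    1.09 -1.94]
side 8.0
top 8.0
```

drive_tool:
  series: [0.0002, 0.003, -0.0003, 0.003, 0.002, 0.003, 0.01]

```text
time_s: 21.37
ee_pos: [0.4599, -0.0686, 0.0974]
eef_rot: [-0.031, 1.57, 0.026]
contact_force: [-0.4, -17.3, -3.3]
finger_gap: 0.0158
```

```bash
python3 g.py .4612 -.158 .0975 1.603;python3 look.py M 245 195 50 60 265 250 50 40; python3 red.py N; python3 - <<'E'
from h import *
T=load("topM"); g=T["color"].astype(int).sum(2)
for r in range(270,279): print(r,g[r,274:296])
for c in (279,280,281,282): print(c,onz(T,(c,274.5),.1))
E
```

```text
t 21.37 pos [ 0.4599 -0.0686  0.0974] gap 0.0158 F [ -0.4 -17.3  -3.3] M [-3.35  0.21 -0.  ]
axes
 [[ 0.001 -0.036  0.999]
 [-0.004  0.999  0.036]
 [-1.    -0.004  0.001]]
delta tool [ 0.0003 -0.0894 -0.0019] n>= 2.143209642531825
turn [0.004  0.0007 0.0036] 0.03212411692214901
turn [-3.1376e+00 -5.6000e-03  1.1000e-03] 25.10057510193081
q [-0.33  0.12  1.92 -0.    1.09 -1.94]
side 8.0
top 8.0
red L/R 267.0 279.0 pred [266.1 279.4] bottom 249.28 z if no lag 0.1006
270 [691 704 701 704 703 612 584 550 547 536 531 535 529 470 481 475 474 331
 263 452 475 473]
271 [692 702 701 703 702 594 540 531 529 534 531 528 535 458 475 468 461 272
 396 464 475 454]
272 [678 702 704 702 705 573 534 529 531 531 517 526 531 507 476 473 388 241
 454 474 477 395]
273 [631 696 704 703 704 592 542 531 528 551 471 503 436 477 476 470 274 253
 460 477 467 280]
274 [675 704 702 704 705 589 556 552 535 606 591 596 495 479 473 465 237 392
 469 472 437 249]
275 [620 696 704 703 704 599 604 593 613 624 598 583 497 473 475 390 280 453
 474 474 337 223]
276 [684 704 702 708 703 575 599 448 536 563 571 528 480 472 463 261 392 468
 473 462 265 194]
277 [683 703 703 704 704 607 568 402 344 304 444 469 478 468 396 196 454 476
 481 427 246 193]
278 [681 703 702 701 702 547 608 482 430 411 480 487 478 479 334 269 452 476
 473 316 218 199]
279 [0.45606056 0.05528356 0.1       ]
280 [0.45598197 0.05252436 0.1       ]
281 [0.4559034  0.04976546 0.1       ]
282 [0.45582483 0.04700684 0.1       ]
```

drive_tool:
  series: [0, 0, 0, 0, 0, 0, 0.01, 0, 0, 0, 0, 0, 0, 0.01]

```text
time_s: 21.68
ee_pos: [0.4598, -0.069, 0.0974]
eef_rot: [-0.032, 1.57, 0.025]
contact_force: [0.6, -3.7, -3.3]
finger_gap: 0.0156
```

```bash
python3 look.py P 215 160 130 130 250 235 100 90
```

```text
side 3.076923076923077
top 4.0
```

View pics/P.png

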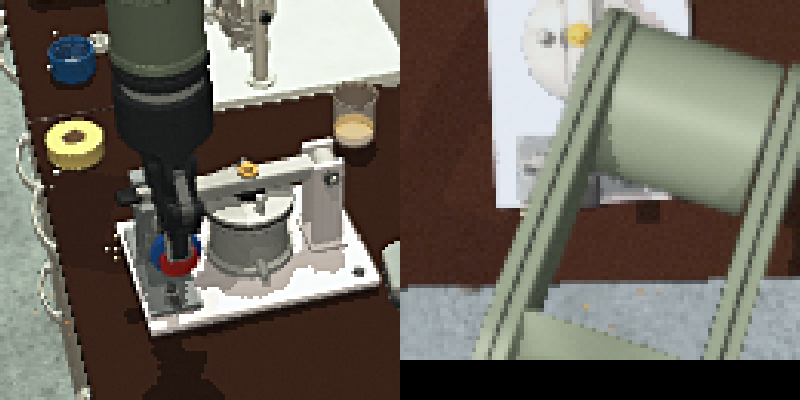

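drive_tool:
  series: [0, 0.001, 0, 0, 0, 0, 0.01, 0, 0.0007, 0, 0, 0, 0, 0.01]

```text
time_s: 21.95
ee_pos: [0.4599, -0.0689, 0.0977]
eef_rot: [-0.037, 1.57, 0.022]
contact_force: [-0.3, -6.6, -5.1]
finger_gap: 0.0156
```

drive_tool:
  series: [0, 0.0003, 0, 0, 0, 0, 0.03, 0, 0, 0, 0, 0, 0, 0.044, 0, 0, 0, 0, 0, 0, 0.044]

```text
time_s: 22.2
ee_pos: [0.4601, -0.0672, 0.0988]
eef_rot: [-0.036, 1.569, 0.025]
contact_force: [-0.4, 0.6, -0.4]
finger_gap: 0.0441
```

```bash
python3 look.py Q 240 190 70 70 265 245 60 50
```

```text
side 5.714285714285714
top 6.666666666666667
```

View pics/Q.png

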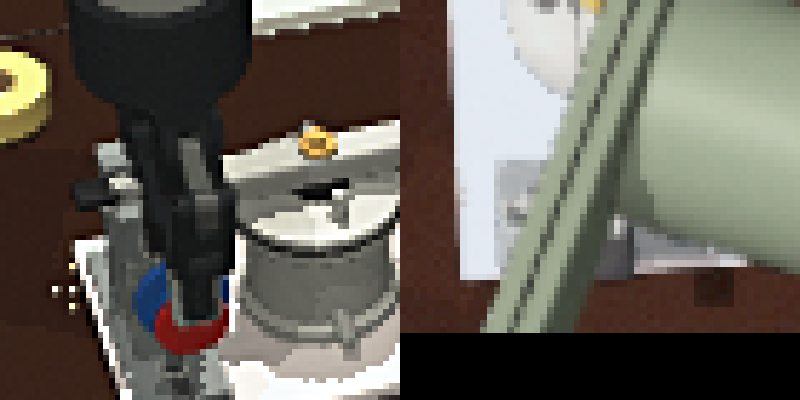

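The fingers are open at 44 mm with about 0 N on the tool. The side view shows the red button standing well behind the blue disc. I'll lift straight up.

drive_tool:
  series: [-0.004, -0.001, 0, 0, 0, 0, 0.044, -0.012, 0, 0, 0, 0, 0, 0.044, -0.03, 0, 0, 0, 0, 0, 0.044, -0.035, 0, 0, 0, 0, 0, 0.044, -0.035, -0.02, 0, 0, 0, 0, 0.044, -0.02, -0.04, 0, 0, 0, 0, 0.044, 0, -0.04, 0, 0, 0, 0, 0.044, 0, -0.04, 0, 0, 0, 0, 0.044]

```text
time_s: 22.97
ee_pos: [0.4651, -0.1997, 0.2424]
eef_rot: [-0.042, 1.571, 0.045]
contact_force: [0.3, 0.6, 0.7]
finger_gap: 0.044
```

drive_tool:
  series: [0, -0.04, 0, 0, 0, 0, 0.044, 0, -0.04, 0, 0, 0, 0, 0.044, 0, -0.04, 0, 0, 0, 0, 0.044, 0, 0, 0, 0, 0, 0, 0.044, 0, 0, 0, 0, 0, 0, 0.044]

```text
time_s: 23.38
ee_pos: [0.4732, -0.3319, 0.2475]
eef_rot: [-0.041, 1.562, 0.037]
contact_force: [-0.3, 1.0, 0.1]
finger_gap: 0.044
```

```bash
python3 look.py R 240 180 80 80 265 235 60 60
```

```text
side 5.0
top 6.666666666666667
```

View pics/R.png

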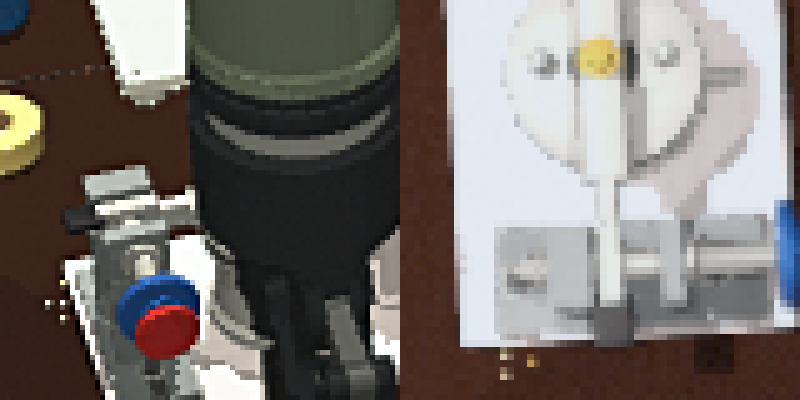

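```bash
python3 look.py S 255 215 32 48 276 255 48 36; cat look.py | head -30
```

```text
side 12.5
top 8.333333333333334
import sys,cv2,numpy as np
from plant import eyes
tag=sys.argv[1]; out=[]
for n,(x0,y0,w,h) in (("side",tuple(map(int,sys.argv[2:6]))),("top",tuple(map(int,sys.argv[6:10])))):
    f=eyes.grab_frame(n); np.savez(f"pics/{n}{tag}.npz",**f)
    c=f["color"][y0:y0+h,x0:x0+w,::-1]; out.append(cv2.resize(c,(400*1,int(400*h/w)),interpolation=cv2.INTER_NEAREST)); print(n,400/w)
H=max(o.shape[0] for o in out)
cv2.imwrite(f"pics/{tag}.png",np.hstack([cv2.copyMakeBorder(o,0,H-o.shape[0],0,0,cv2.BORDER_CONSTANT) for o in out]))
```

View pics/S.png

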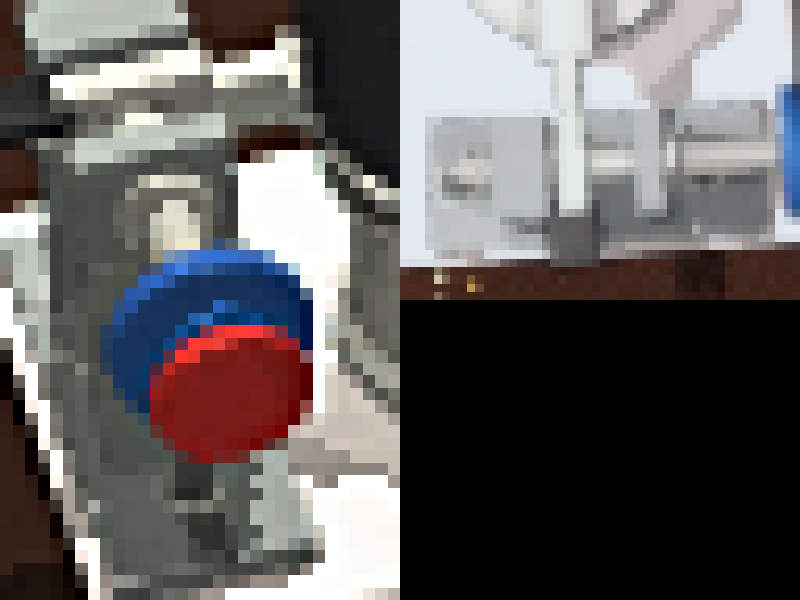

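```bash
cat > chk.py <<'E'
import numpy as np,cv2
f=np.load("pics/sideS.npz");c=f["color"].astype(int)
def P(p):return cv2.projectPoints(np.array(p,float).reshape(-1,3),f["rvec"],f["tvec"],f["K"],None)[0].reshape(-1,2)
r,g,b=c[...,0],c[...,1],c[...,2]
R=np.zeros(r.shape,bool);R[215:263,255:290]=1
for n,m in(("red",(r>90)&(g<70)&(b<70)&R),("blue",(b>r+50)&R)):
    v,u=np.nonzero(m);print(n,"u",u.min(),u.max()+1,"v",v.min(),v.max()+1)
a=0.0322;d=np.array([-np.sin(a),np.cos(a),0]);e=np.array([np.cos(a),np.sin(a),0]);k=np.array([0,0,1.])
t=np.linspace(0,2*np.pi,73)
for yo in(-.022,-.024,-.026):
    o=np.array([0.4575,yo,0.1])
    def disc(x,rad):
        q=P([o+d*x+rad*(np.cos(s)*e+np.sin(s)*k) for s in t]);return np.round([q[:,0].min(),q[:,0].max(),q[:,1].min(),q[:,1].max()],1)
    print(yo,"blueback",disc(-.045,.0225),"redout",disc(-.062,.0175),"redin",disc(-.056,.0175))
E
python3 chk.py
```

```text
red u 267 279 v 241 252
blue u 263 280 v 234 248
-0.022 blueback [262.9 279.9 235.  248.3] redout [266.4 279.7 240.8 251.2] redin [265.8 279.1 239.3 249.6]
-0.024 blueback [263.1 280.  235.5 248.8] redout [266.5 279.8 241.3 251.7] redin [266.  279.2 239.8 250.1]
-0.026 blueback [263.2 280.2 236.  249.3] redout [266.7 280.  241.8 252.2] redin [266.1 279.4 240.3 250.7]
```

```bash
python3 -c "
from plant import telemetry,workorder
s=telemetry.read_state();print(s['time_s'],s['contact_force'],s['joint_vel'])
print(workorder.close_job())"
```

```text
23.5833 [ 0.06497702  1.18495972 -0.14013506] [ 0.01101146 -0.00619513  0.00718573 -0.00245032 -0.00235803 -0.00040156]
the job is handed in; nothing more can be done
None
```

The cell is closed and I handed the job in at about 23.6 s. The bar is down, and the pin is through the fork and bar with its collar home and its button out. No verdict was reported.

**What I did:** I pressed the yoke bar down and took the pin from its rest with the button held in. I pushed it in from the right until the force rose steeply, up to about 17 N. I then held it on the seat at about 7 N, opened the fingers so the button sprang out, lifted straight up and moved clear.

**Last checks:**
- **Button and balls:** the red disc spans rows 241–252 in the side view. That fits the button out (241–252) and not in (240–250), so the balls should have locked.
- **Collar and nose:** the top view shows the collar against the near cheek and the nose past the far cheek.
- **Bar:** it lies between the cheeks in the top view. The arm partly hid it in the last side view, so its angle there rests on earlier pictures and on the pin being through it.
- **Contact:** the arm was clear of everything, with about 1 N left on the force reading.
- **Other things on the bench:** I did not measure their positions again at the end.

**What disagreed:**
- The fingertips looked 10–15 mm behind the reported TCP, not 25 mm ahead of it.
- The pin stopped briefly at the eye and far cheek at about 10–15 N, until I levelled it again.
- The fork stood about 8 mm off its nominal place, towards the robot's right.

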